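# Tip grinding balls into the divided box and close it

## Robot

A 6-joint arm with a two-finger parallel gripper is mounted at the origin on a cart in front of the work surface, level with it; the furniture and walls round the work are solid. World frame = base frame: x ahead of the robot, y to its left, z up, the work surface at z = 0. Lengths are in m, angles in rad, forces in N, time in s.
With the tool pointing down it reaches from about 0.35 to 0.775 m from the base axis. Payload 5.5 kg.
Tool frame: the origin (TCP) lies between the finger pads; the fingertips stand env.nose_length ahead of it and the grasp point (between the pads) lies 8 mm behind it (env.nose_length is the distance from the TCP to the fingertips, in m); z points along the fingers, y is the direction in which the jaws open and shut (so a half turn about z gives the same grasp; the last joint's range is limited). The gripper opens to 85 mm and grips with 20 to 120 N. Pads are 22 mm wide; open, the fingers measure 114 mm over their backs; the gripper's body (76 mm by 85 mm) begins 54 mm behind the grasp point. The pads swing forward as they close: fully open they stand 13 mm farther back than shut.
Start: joints at [1.179, 0.313, 0.046, 1.304, 0, 1.431], TCP at [0.143, 0.557, 0.242] pointing down, gripper open.
Joint ranges: [-2.76, 2.76], [-0.86, 1.69], [-1.03, 1.26], [-2.2, 2.34], [-1.47, 1.5], [-3.14, 3.14]. Speed limits (rad/s): [2.57, 2.57, 3.14, 3.14, 3.14, 3.14].

## Interface

Orientations are given as a unit quaternion [w, x, y, z].
In Python, from workcell import env gives the robot as it stands. The module is installed in compiled form; this text tells all that it offers.
- The arm moves only by the shell command python3 -m creep 'ROWS' [FORCE]. ROWS is a JSON object of lists of equal length, an entry for each row: "hand": the finger opening in mm, from 0 to 85.4; "delta_pos": the shift along the tool's x, y, z scaled (see below), a list of three; "turn": the turn about the tool's z scaled (see below). In form: {"hand": [hand, ...], "delta_pos": [[dx, dy, dz], ...], "turn": [turn, ...]}. A call has exactly 5 rows; each row shifts and turns the commanded pose from where the row before left it, along the tool's axes as they then stand; what a row does not reach is not made up. The controller multiplies each number of a shift by 0.8 m and each number of a turn by 5 degrees. A row lasts 1/12 s, in which the tool goes at most 41.7 mm and 7.16 degrees, less where a joint would pass 70% of its speed; a pose out of reach is approached as far as the arm can. A call with a number of a shift or a turn outside -1 to 1 is refused whole. A call with a gripper value outside its range is refused whole. The fingers move at their own pace and stop on an object; FORCE is the grip in N (left out, the last holds). Time passes only in rows, so rows that do not move let the fingers close, or fill a call up. It gives the time, the measured TCP pose, the force and the opening at its end, in the units of the state.
- env.get_state(): the state, without advancing time (a new reading comes with each control period).
- env.read_camera(name): name is "side" or "top"; returns a dict with "pixels" (400x640x3 uint8, red, green, blue), "depth" (400x640 float32, m along the optical axis (not along the pixel's ray), 0 where there is no reading), "fx", "fy", "cx", "cy" (pixels), "origin" and "orientation" of the camera in the world. Camera axes: x right, y down, z forward; pixel columns grow to the right and rows downward; lengths in m; the calibration is good to about 2 mm. A picture is of the moment at which its call begins.
- env.hand_in(): hands the job in, once; it reports no verdict.
Trained networks look in the newest picture that a camera, given by its name, has taken for a name from the list of things; names that differ only in an ending like _2 or _b are one class to them, and where a whole thing is asked for, a point or a joint stands for the part that bears it (a point fixed in the world has none). Each returns a list of dicts, best first, with "score" (0 to 1); they miss things now and then, are a little off and sometimes report something else, mostly with a low value. They report only what shows in the picture. A call takes as long as a camera call.
- env.find_in(camera, target): "location" ([row, column] in pixels, amid what is visible of it).
- env.pinpoint(camera, target): "location" ([row, column] in pixels: a listed point, or the origin of a listed thing).
The state is a dict: "clock": time; "joint_pos": joint angles; "qvel": joint speeds; "tau": joint torques, N m; "tcp_pos": TCP position; "orientation": TCP orientation; "wrist_force": force on the tool from outside, world axes, zero at the start; "ft_torque": the same for the moment, N m; "finger_gap": finger opening in m.
Only numpy, scipy, OpenCV 4.12 (cv2) and the standard library are available. Lean on these libraries where they do the work, as an engineer would, in place of code of your own. Each camera call takes 0.05 s, during which the arm holds its last target.

## Task

Put the grinding balls away by size: tip each loaded scoop so that its balls land in the cell of the same size in the divided box (biggest balls in the widest cell, smallest in the narrowest, the others in the middle one), never touching the balls with the fingers, and stand the scoops back upright on the worktop. When all balls are in, put the lid on so that it lies flat on the rim all round, then swing the latch fully over the lid. A scoop may hold one ball, two or none; leave the marker, the tweezers and the ceramic boat where they are.

Things in the scene. Friction and masses are not known exactly. Their poses are not given: they have to be found in the camera images.
- box: grey open box fixed to the worktop, 92 (x) x 218 (y) x 42 mm; origin under its centre, z up. Walls and floor 4 mm. Two dividers along x, 3 mm thick, tops 34 mm above the worktop, make three cells along y, each x = -42 to 42 mm: large y = 21 to 105, medium y = -48 to 18, small y = -105 to -51 mm. Latch bracket 48 mm high before its -x wall: x = -72 to -52, y = -70 to -50 mm
- cell_large (a point): centre of the floor (4 mm above the worktop) of the box's large cell, 84 mm wide (box y) and 84 mm long (box x); axes as the box
- cell_medium (a point): centre of the floor (4 mm above the worktop) of the box's medium cell, 66 mm wide (box y) and 84 mm long (box x); axes as the box
- cell_small (a point): centre of the floor (4 mm above the worktop) of the box's small cell, 54 mm wide (box y) and 84 mm long (box x); axes as the box
- scoop_large: scoop for the large balls, all three alike: 106 x 52 x 83 mm, 180 g. Origin under its centre, z up, mouth to +x. Trough 40 mm wide, closed at the back; floor rises 8 deg to the lip at x = 52, z = 21 mm: balls stay while level, roll out when tipped 30 to 40 deg mouth down. Foot ends at x = 25. Handle bar over the origin: 12 (x) x 46 (y) mm, z = 61 to 83; balls reach up to z = 46
- ball_large_1: steel grinding ball, origin at its centre, 25 mm diameter (large); lies in its scoop at the start; may be absent
- scoop_medium: scoop for the medium balls, all three alike: 106 x 52 x 83 mm, 180 g. Origin under its centre, z up, mouth to +x. Trough 40 mm wide, closed at the back; floor rises 8 deg to the lip at x = 52, z = 21 mm: balls stay while level, roll out when tipped 30 to 40 deg mouth down. Foot ends at x = 25. Handle bar over the origin: 12 (x) x 46 (y) mm, z = 61 to 83; balls reach up to z = 46
- ball_medium_1: steel grinding ball, origin at its centre, 19 mm diameter (medium); lies in its scoop at the start; may be absent
- ball_medium_2: steel grinding ball, origin at its centre, 19 mm diameter (medium); lies in its scoop at the start; may be absent
- scoop_small: scoop for the small balls, all three alike: 106 x 52 x 83 mm, 180 g. Origin under its centre, z up, mouth to +x. Trough 40 mm wide, closed at the back; floor rises 8 deg to the lip at x = 52, z = 21 mm: balls stay while level, roll out when tipped 30 to 40 deg mouth down. Foot ends at x = 25. Handle bar over the origin: 12 (x) x 46 (y) mm, z = 61 to 83; balls reach up to z = 46
- ball_small_1: steel grinding ball, origin at its centre, 14 mm diameter (small); lies in its scoop at the start; may be absent
- ball_small_2: steel grinding ball, origin at its centre, 14 mm diameter (small); lies in its scoop at the start; may be absent
- lid: loose grey lid, 250 g: plate 96 (x) x 222 (y) mm, z = 5 to 10 mm; below it a lip 78 x 204 mm, z = 0 to 5, that enters the box mouth with 3 mm play all round. Origin at the centre of the lip's underside, z up; seated, axes along the box's, it is 37 mm above the box origin. Handle bar at the centre: 12 (x) x 60 (y) mm, z = 23 to 39. A half turn makes no difference
- latch (a joint): flat latch arm on a vertical pivot at box x = -62, y = -60 mm. 0: points along box -y, beside the wall; negative to -0.6: farther outward (open); 1.57, its stop: points along box +x over the lid (closed), 2 mm above the seated lid. Grows counterclockwise from above; light friction, about 1 N at the post; stays where left
- latch_post (a point): middle of the upright post on the latch arm, 12 mm diameter, 26 mm tall, 40 mm from the pivot; 68 mm above the worktop; for pushing or pinching
- marker: marker pen, 11 x 130 x 12 mm, lying along its y; a bystander
- tweezers: steel tweezers, 16 x 120 x 9 mm, lying along its y; a bystander
- boat: white ceramic boat, 18 x 75 x 12 mm, long along its y; a bystander

How it is judged:
On the way, in this order (a step that is already met when the one before it is completed fails the run):
1. every ball lies in the cell of its size (y of ball_large_1 in the frame of box between 0.022 and 0.104 m and x of ball_large_1 in the frame of box between -0.041 and 0.041 m and z of ball_large_1 in the frame of box between 0 and 0.036 m and y of ball_medium_1 in the frame of box between -0.047 and 0.017 m and x of ball_medium_1 in the frame of box between -0.041 and 0.041 m and z of ball_medium_1 in the frame of box between 0 and 0.036 m and y of ball_medium_2 in the frame of box between -0.047 and 0.017 m and x of ball_medium_2 in the frame of box between -0.041 and 0.041 m and z of ball_medium_2 in the frame of box between 0 and 0.036 m and y of ball_small_1 in the frame of box between -0.104 and -0.052 m and x of ball_small_1 in the frame of box between -0.041 and 0.041 m and z of ball_small_1 in the frame of box between 0 and 0.036 m and y of ball_small_2 in the frame of box between -0.104 and -0.052 m and x of ball_small_2 in the frame of box between -0.041 and 0.041 m and z of ball_small_2 in the frame of box between 0 and 0.036 m), for 0.2 s.
2. the lid is seated on the box (x of lid in the frame of box between -0.007 and 0.007 m and y of lid in the frame of box between -0.007 and 0.007 m and z of lid in the frame of box between 0.034 and 0.0395 m and angle between lid's own z axis and vertical below 0.04 rad), for 0.2 s.
3. the latch is swung over the lid (value of joint latch above 1.4 rad), for 0.2 s.
At the end, for the whole second after the job is handed in: Every ball present is in the cell of its size; the lid sits in the box mouth (within 7 mm in x and y, plate within 2.5 mm of the rim, tilt under 0.04 rad) and is at rest; the latch is at more than 1.4 rad; all three scoops stand upright (tilt under 0.1 rad) at rest on the worktop (all of step 1 and all of step 2 and height (world z) of each of scoop_large, scoop_medium, scoop_small below 0.006 m and angle between each of scoop_large, scoop_medium, scoop_small's own z axis and vertical below 0.1 rad and linear speed of each of scoop_large, scoop_medium, scoop_small, lid below 0.02 m/s and value of joint latch above 1.4 rad); the robot touches nothing.
It fails at once if the fingers touch a ball (contact force between the fingers and ball_large_1 above 0.3 N or contact force between the fingers and ball_medium_1 above 0.3 N or contact force between the fingers and ball_medium_2 above 0.3 N or contact force between the fingers and ball_small_1 above 0.3 N or contact force between the fingers and ball_small_2 above 0.3 N).
It fails at once if the marker, tweezers or ceramic boat is moved by more than 30 mm (distance of any of marker, tweezers, boat from where it was at the start of the episode above 0.03 m).
Of ball_large_1, ball_medium_1, ball_medium_2, ball_small_1, ball_small_2 only 3 to 5 are there at a start; the rules pass over those that are not, and their reading is None.
At some moment in a run one of lid may be knocked a few centimetres aside while the robot is not near it.
It also fails if it takes over 210 s, if anything falls off the work surface, if the arm or the gripper's body presses on something with over 40 N, if the wrist force passes 120 N, or if a joint passes its speed limit or range.

## Working session

There is one attempt and no reset: what is moved stays moved. The work goes in short steps, Python scripts to look and compute and a shell command to move; the robot and the scene stay as the last step left them, time stands still between calls to the robot, and variables do not carry over. Pictures are saved under pics/ and viewed, and the job is handed in when it is done.

```bash
mkdir -p pics
cat > h.py <<'E'
import numpy as np, cv2
from scipy.spatial.transform import Rotation as R
from workcell import env
def rot(q): return R.from_quat([q[1],q[2],q[3],q[0]]).as_matrix()
def cam(name,save=None):
    c=env.read_camera(name)
    if save: cv2.imwrite(f'pics/{save}.png',c['pixels'][:,:,::-1])
    return c
def ray(c,rc):
    d=np.array([(rc[1]-c['cx'])/c['fx'],(rc[0]-c['cy'])/c['fy'],1.])
    return np.array(c['origin']),rot(c['orientation'])@d
def atz(c,rc,z):
    o,d=ray(c,rc); return o+d*(z-o[2])/d[2]
def proj(c,p):
    q=rot(c['orientation']).T@(np.array(p)-np.array(c['origin'])); return np.array([c['fy']*q[1]/q[2]+c['cy'],c['fx']*q[0]/q[2]+c['cx']])
def cloud(c):
    v,u=np.mgrid[0:400,0:640]; z=c['depth']
    P=np.stack([(u-c['cx'])/c['fx']*z,(v-c['cy'])/c['fy']*z,z],-1)@rot(c['orientation']).T+np.array(c['origin'])
    P[z==0]=np.nan; return P
E
python3 - <<'E'
from h import *
s=env.get_state()
for k,v in s.items(): print(k,np.round(v,3))
print(env.nose_length)
for n in ['top','side']:
    c=cam(n,n+'0'); print(n,np.round(c['origin'],3),np.round(rot(c['orientation']),3).tolist(),c['fx'],c['cx'],c['cy'])
    for t in ['box','cell_large','cell_medium','cell_small','scoop_large','scoop_medium','scoop_small','ball_large_1','ball_medium_1','ball_small_1','lid','latch','latch_post','marker','tweezers','boat']:
        try: print(t,[(round(d['score'],2),np.round(d['location']).tolist()) for d in env.pinpoint(n,t)[:4]])
        except Exception as e: print(t,e)
E
```

```text
clock 0.0
joint_pos [ 1.179  0.314  0.045  1.304 -0.     1.431]
qvel [-0.001 -0.001  0.001  0.001  0.     0.   ]
tau [-1.0000e-03 -4.8063e+01  2.9853e+01  1.9000e-02 -0.0000e+00 -0.0000e+00]
tcp_pos [0.143 0.556 0.241]
orientation [-0.     0.126  0.992 -0.001]
wrist_force [-0.587  0.474  0.366]
ft_torque [ 0.027 -0.024  0.006]
finger_gap 0.086
0.011
top [0.455 0.02  1.294] [[-0.002, -0.997, 0.071], [-1.0, 0.002, 0.005], [-0.005, -0.071, -0.997]] 462.04502913806994 319.5794717593196 194.70606259916232
box [(0.57, [211.0, 262.0])]
cell_large [(0.85, [212.0, 238.0])]
cell_medium [(0.96, [208.0, 264.0])]
cell_small [(0.79, [204.0, 288.0])]
scoop_large []
scoop_medium []
scoop_small [(0.83, [223.0, 393.0])]
ball_large_1 [(0.41, [228.0, 331.0])]
ball_medium_1 [(0.75, [226.0, 447.0]), (0.73, [213.0, 408.0]), (0.6, [214.0, 357.0]), (0.45, [217.0, 370.0])]
ball_small_1 [(0.48, [210.0, 405.0])]
lid [(0.79, [227.0, 449.0]), (0.42, [203.0, 288.0])]
latch it knows: ball_large, ball_medium, ball_small, boat, box, cell_large, cell_medium, cell_small, latch_post, lid, marker, scoop_large, scoop_medi
[... 393 characters left out ...]
 328.0]), (0.61, [250.0, 329.0])]
cell_medium [(0.66, [260.0, 331.0]), (0.25, [223.0, 352.0]), (0.19, [280.0, 329.0])]
cell_small [(0.81, [250.0, 330.0])]
scoop_large [(0.97, [228.0, 363.0]), (0.72, [329.0, 337.0])]
scoop_medium [(0.8, [214.0, 354.0]), (0.29, [223.0, 355.0])]
scoop_small [(0.86, [199.0, 352.0])]
ball_large_1 []
ball_medium_1 []
ball_small_1 []
lid [(0.56, [178.0, 351.0])]
latch it knows: ball_large, ball_medium, ball_small, boat, box, cell_large, cell_medium, cell_small, latch_post, lid, marker, scoop_large, scoop_medium, scoop_small, tweezers
latch_post [(0.58, [178.0, 352.0]), (0.54, [225.0, 356.0])]
marker [(0.68, [323.0, 335.0])]
tweezers [(0.62, [299.0, 373.0])]
boat []
```

View pics/top0.png

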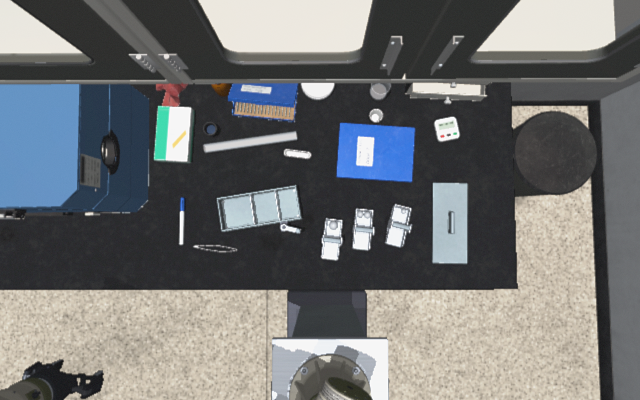

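View pics/side0.png

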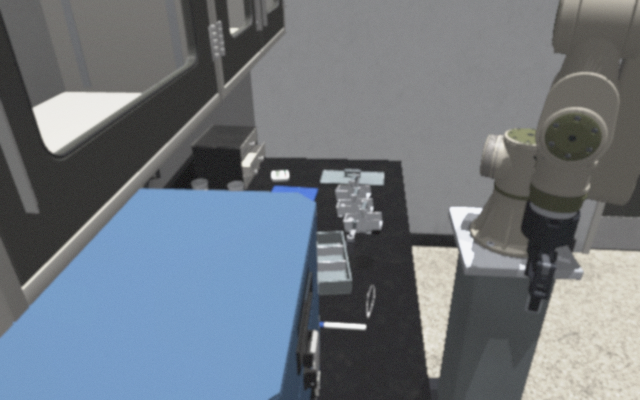

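Run:
```python
from h import *
a=cv2.imread('pics/top0.png'); cv2.imwrite('pics/t1.png',cv2.resize(a[170:280,200:340],None,fx=5.7,fy=5.4,interpolation=cv2.INTER_CUBIC)[:600])
cv2.imwrite('pics/t2.png',cv2.resize(a[170:280,310:480],None,fx=4.7,fy=4.7,interpolation=cv2.INTER_CUBIC))
c=cam('top'); P=cloud(c)
np.set_printoptions(linewidth=250)
print('box z mm'); 
print((P[180:236:2,214:306:3,2]*1000).round().astype(int))
```

```text
box z mm
[[                   4                    2                   -1                    3                   -2                    2                    6                   -2                    5                    0                    1
                     6                   -2                   -1                    3                    2                    2                    3                   -2                    3                    3                    3
                     0                    6                   -1                   -1                   -1                   -2                    1                    0                    3]
 [                   5                    2                   -1                    0                    2                    3                   -4                   -1                    5                    1                    0
                    -2                    2                    1                    2                    2                    3                    1                    2                    3          
[... 16693 characters left out ...]
   8                   -2                    4                    2                    3                   -3                    1                    0                    3                    2                    2
                    -5                    2                    6                    4                    9                    4                    7                   -1                   -5                    3                   -3
                     2                    1                    4                   -2                    3                    0                    2                   -1                    0]]<stdin>:7: RuntimeWarning: invalid value encountered in cast
```

View pics/t1.png

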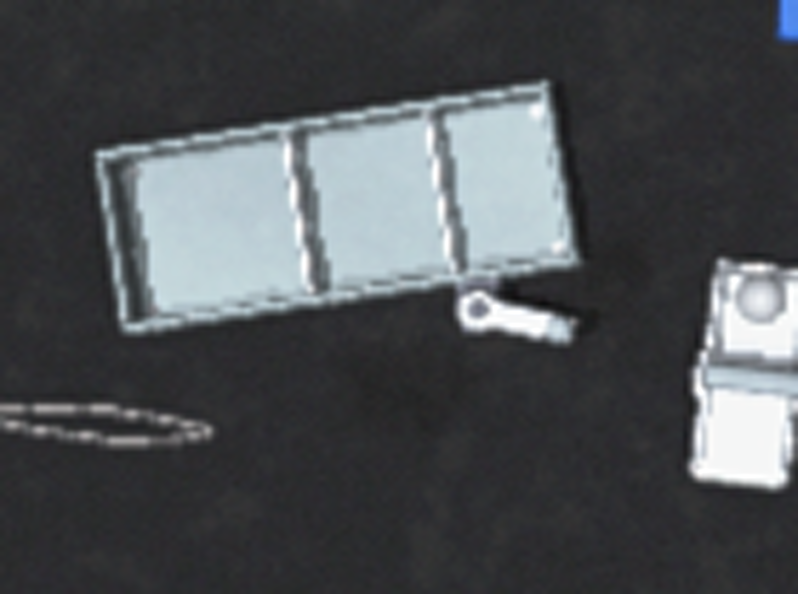

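View pics/t2.png

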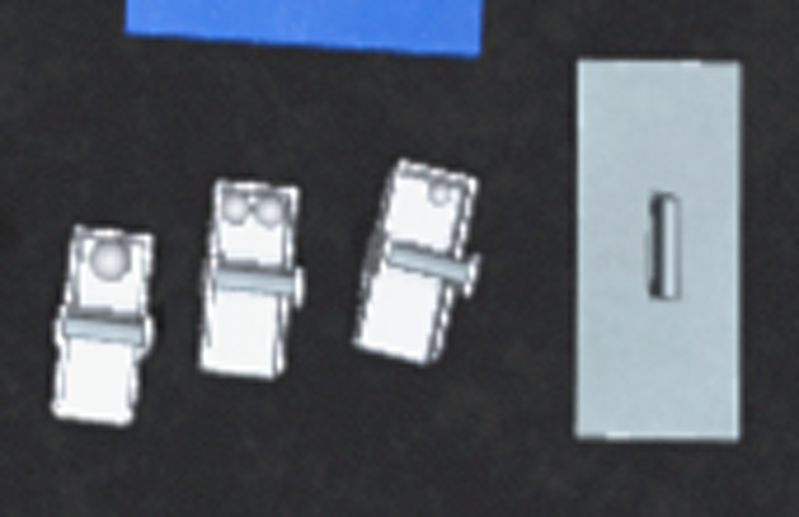

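```bash
cat >> h.py <<'E'
from scipy.optimize import least_squares
def avgcloud(n=4):
    c=cam('top'); D=[c['depth']]
    for _ in range(n-1): D.append(cam('top')['depth'])
    D=np.array(D); D[D==0]=np.nan
    d=np.nanmedian(D,0); c['depth']=np.where(np.isnan(d),0,d); return c,cloud(c)
def fitbox(P):
    Q=P[175:240,205:310].reshape(-1,3); Q=Q[(Q[:,2]>.036)&(Q[:,2]<.05)][:,:2]
    def res(p):
        c,s=np.cos(p[2]),np.sin(p[2]); L=(Q-p[:2])@np.array([[c,-s],[s,c]])
        d=np.abs(L)-np.array([.044,.107])
        o=np.linalg.norm(np.maximum(d,0),axis=1)+np.minimum(d.max(1),0)
        return o
    r=least_squares(res,[.43,.13,.15],loss='soft_l1',f_scale=.002); return r.x,np.abs(r.fun).mean(),len(Q)
def fitbar(P,r0,r1,c0,c1,zlo,zhi):
    Q=P[r0:r1,c0:c1].reshape(-1,3); Q=Q[(Q[:,2]>zlo)&(Q[:,2]<zhi)]
    m=Q[:,:2].mean(0); u,s,v=np.linalg.svd(Q[:,:2]-m); L=(Q[:,:2]-m)@v.T
    return m,np.degrees(np.arctan2(v[0,1],v[0,0])),np.ptp(L,axis=0),len(Q),Q[:,2].mean()
E
python3 - <<'E'
from h import *
np.set_printoptions(precision=4,suppress=True)
c,P=avgcloud(4)
b=fitbox(P); print('box',b,np.degrees(b[0][2]))
for n,cc in [('L',(318,346)),('M',(349,376)),('S',(384,413))]:
    print(n,fitbar(P,200,265,*cc,.072,.095))
    r=P[205:262,cc[0]:cc[1]]
    Q=r.reshape(-1,3);Q=Q[(Q[:,2]>.015)]; m=cv2.minAreaRect((Q[:,:2]*1000).astype(np.float32)); print(m)
print('lid',fitbar(P,205,240,443,460,.03,.05))
Q=P[175:270,425:475].reshape(-1,3);Q=Q[(Q[:,2]>.006)&(Q[:,2]<.02)]; print(cv2.minAreaRect((Q[:,:2]*1000).astype(np.float32)),Q[:,:2].mean(0))
# grey rod and others
for rc in [(143,210),(140,250),(135,296),(154,298),(180,345),(180,400),(165,165)]: print(rc,P[rc])
for t in ['latch_post']:
    for d in env.pinpoint('top',t): print(d, atz(c,d['location'],.068))
print('pivot',atz(c,(170+310/5.4,200+478/5.7),.055),'tip',atz(c,(170+328/5.4,200+566/5.7),.068))
E
```

```text
box (array([0.5087, 0.1919, 0.1538]), np.float64(0.0030004573846839446), 408) 8.811843840789145
L (array([ 0.4236, -0.005 ]), np.float64(-97.58216884761113), array([0.0515, 0.0194]), 101, np.float64(0.08383366615809382))
((425.315185546875, -5.221443176269531), (50.563140869140625, 110.47455596923828), 86.60191345214844)
M (array([ 0.4502, -0.0891]), np.float64(-97.83573276491857), array([0.0515, 0.0196]), 102, np.float64(0.08369031309472526))
((452.2008056640625, -88.46566009521484), (52.50785827636719, 109.0405044555664), 84.41028594970703)
S (array([ 0.46  , -0.1851]), np.float64(77.02543102451097), array([0.0536, 0.0195]), 108, np.float64(0.08338510272442745))
((462.0113220214844, -185.50277709960938), (53.3968620300293, 108.85372924804688), 75.8619613647461)
lid (array([ 0.4688, -0.3321]), np.float64(178.55464158669145), array([0.057, 0.011]), 108, np.float64(0.039550336781419525))
((469.4792785644531, -324.7657165527344), (112.21309661865234, 221.4190216064453), 87.86766052246094) [ 0.468 -0.332]
(143, 210) [0.6912 0.3318 0.0194]
(140, 250) [0.6977 0.2188 0.0279]
(135, 296) [0.7122 0.0915 0.0242]
(154, 298) [0.6619 0.0868 0.0052]
(180, 345) [ 0.5883 -0.0452  0.0023]
(180, 400) [ 0.5864 -0.1968  0.0181]
(165, 165) [0.632  0.4621 0.0023]
{'location': [228.0, 297.4], 'score': 0.66} [0.4542 0.0848 0.068 ]
pivot [0.4558 0.1218 0.055 ] tip [0.447  0.0798 0.068 ]
```

```bash
cat >> h.py <<'E'
def tr(pose,pts):
    c,s=np.cos(pose[2]),np.sin(pose[2]); pts=np.atleast_2d(pts).astype(float)
    return np.c_[pts[:,:2]@np.array([[c,s],[-s,c]])+pose[:2],pts[:,2]]
def rect(x0,x1,y0,y1,z): return np.array([[x0,y0,z],[x1,y0,z],[x1,y1,z],[x0,y1,z]])
def overlay(c,items,roi,f,name):
    im=c['pixels'][:,:,::-1][roi[0]:roi[1],roi[2]:roi[3]]; im=cv2.resize(im,None,fx=f,fy=f,interpolation=cv2.INTER_CUBIC)
    for pose,pts,col in items:
        q=np.array([proj(c,p) for p in tr(pose,pts)]); q=(q-np.array([roi[0],roi[2]])+.5)*f-.5
        cv2.polylines(im,[np.round(q[:,::-1]*8).astype(np.int32)],True,col,1,cv2.LINE_AA,3)
    cv2.imwrite(f'pics/{name}.png',im)
BOX=[(rect(-.046,.046,-.109,.109,.042),(0,0,255)),(rect(-.042,.042,-.105,.105,.042),(0,255,0)),(rect(-.042,.042,.018,.021,.034),(255,0,255)),(rect(-.042,.042,-.051,-.048,.034),(255,0,255)),(rect(-.046,.046,-.109,.109,0),(0,128,255))]
SC=[(rect(-.006,.006,-.023,.023,.083),(0,0,255)),(rect(-.053,.053,-.026,.026,.02),(0,255,0))]
LID=[(rect(-.048,.048,-.111,.111,.01),(0,0,255)),(rect(-.006,.006,-.03,.03,.039),(0,255,0))]
E
python3 - <<'E'
from h import *
c=cam('top')
b=(.5087,.1919,.1538)
overlay(c,[(b,*x) for x in BOX],(175,245,205,310),7.5,'o1')
d=np.pi/180
it=[((.4236,-.005,174*d),*x) for x in SC]+[((.4502,-.0891,174*d),*x) for x in SC]+[((.46,-.1851,166.5*d),*x) for x in SC]+[((.468,-.332,88.5*d),*x) for x in LID]
overlay(c,it,(175,275,310,480),4.7,'o2')
E
```

```text
(no output)
```

View pics/o1.png

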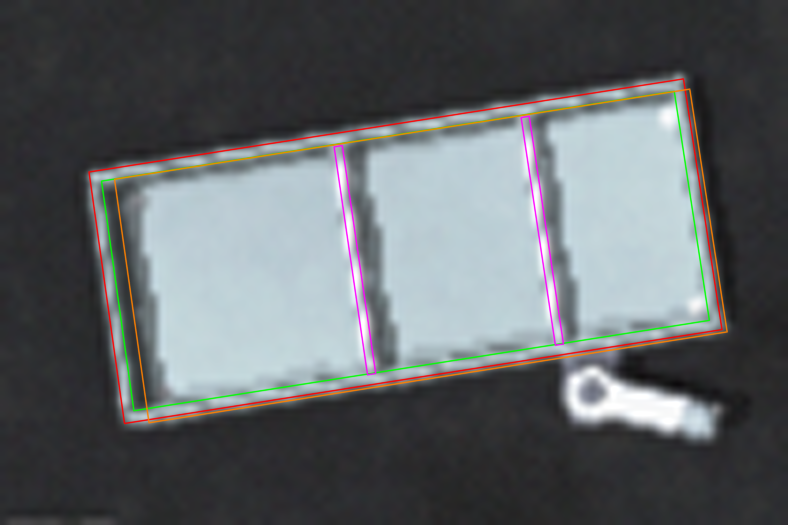

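View pics/o2.png

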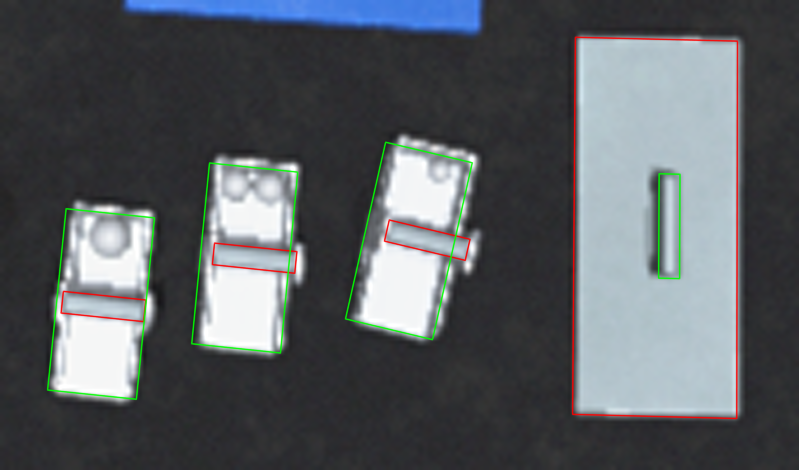

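```bash
cat >> h.py <<'E'
def yaw():
    M=rot(env.get_state()['orientation']); return np.degrees(np.arctan2(M[1,0],M[0,0]))
def goto(x,y,z,yawdeg=None,n=5):
    s=env.get_state(); M=rot(s['orientation']); ps=yaw()
    if yawdeg is not None:
        dt=(yawdeg-ps+180)%360-180; print('turn units total',round(-dt/5,2)); a=np.radians(yawdeg)
    else: a=np.radians(ps)
    d=np.array([x,y,z])-s['tcp_pos']; X=np.array([np.cos(a),np.sin(a)]);Y=np.array([np.sin(a),-np.cos(a)])
    L=np.array([d[:2]@X,d[:2]@Y,-d[2]])/.8
    print('t',round(s['clock'],2),'tcp',np.round(s['tcp_pos'],4),'yaw',round(ps,2),'tilt',np.round(M[2,:],3),'gap',round(s['finger_gap'],4),'F',np.round(s['wrist_force'],1),'tau',np.round(s['ft_torque'],2),'j',np.round(s['joint_pos'],2))
    print('units total',np.round(L,4),'norm',round(np.linalg.norm(L),3),'rows>=',np.linalg.norm(L)/.052)
    print('per row',np.round(L/n,4))
E
python3 -c "
from h import *
goto(.424,-.005,.2,174.5,15)"
```

```text
turn units total -1.79
t 1.95 tcp [0.1433 0.5569 0.2423] yaw 165.57 tilt [-0.  0. -1.] gap 0.0854 F [ 1.  -0.6 -0. ] tau [-0.01 -0.03 -0.01] j [ 1.18  0.31  0.05  1.3  -0.    1.43]
units total [-0.4166 -0.6655  0.0529] norm 0.787 rows>= 15.132926544774346
per row [-0.0278 -0.0444  0.0035]
```

```bash
python3 -m creep '{"hand":[85,85,85,85,85],"delta_pos":[[0,0,0],[0,0,0],[-0.02,-0.03,0],[-0.028,-0.04,0],[-0.028,-0.042,0]],"turn":[-0.9,-0.9,0,0,0]}' 25
python3 -m creep '{"hand":[85,85,85,85,85],"delta_pos":[[-0.028,-0.042,0],[-0.028,-0.042,0],[-0.028,-0.042,0],[-0.028,-0.042,0],[-0.028,-0.042,0]],"turn":[0,0,0,0,0]}'
python3 -m creep '{"hand":[85,85,85,85,85],"delta_pos":[[-0.028,-0.042,0],[-0.028,-0.042,0],[-0.028,-0.042,0],[-0.028,-0.042,0],[-0.015,-0.022,0]],"turn":[0,0,0,0,0]}'
python3 -c "
from h import *
goto(.424,-.005,.2,174.5,5)"
```

```text
clock: 2.37
tcp_pos: [0.1954, 0.4615, 0.2419]
orientation: [0.0, 0.046, 0.999, 0.0]
wrist_force: [0.4, -0.0, 0.0]
finger_gap: 0.0851
clock: 2.78
tcp_pos: [0.2913, 0.2825, 0.2426]
orientation: [0.0, 0.047, 0.999, 0.0]
wrist_force: [0.8, 0.3, 0.2]
finger_gap: 0.0851
clock: 3.2
tcp_pos: [0.3793, 0.1201, 0.2426]
orientation: [0.001, 0.049, 0.999, -0.0]
wrist_force: [0.8, -0.1, -0.0]
finger_gap: 0.0852
turn units total -0.02
t 3.2 tcp [0.3793 0.1201 0.2426] yaw 174.4 tilt [-0.002 -0.001 -1.   ] gap 0.0852 F [ 0.8 -0.1 -0. ] tau [ 0.01 -0.01  0.01] j [ 0.1  -0.03 -0.36  1.24 -0.    0.2 ]
units total [-0.0706 -0.1502  0.0533] norm 0.174 rows>= 3.3528276277411977
per row [-0.0141 -0.03    0.0107]
```

```bash
python3 -m creep '{"hand":[85,85,85,85,85],"delta_pos":[[-0.014,-0.03,0.01],[-0.014,-0.03,0.01],[-0.014,-0.03,0.01],[-0.014,-0.03,0.01],[-0.014,-0.03,0.01]],"turn":[0,0,0,0,0]}'
python3 -m creep '{"hand":[85,85,85,85,85],"delta_pos":[[0,0,0],[0,0,0],[0,0,0],[0,0,0],[0,0,0]],"turn":[0,0,0,0,0]}'
python3 - <<'E'
from h import *
c=cam('top','g0')
im=c['pixels'][160:290,280:420,::-1]; cv2.imwrite('pics/g0c.png',cv2.resize(im,None,fx=4.5,fy=4.5,interpolation=cv2.INTER_CUBIC))
c=cam('side'); im=c['pixels'][150:300,280:440,::-1]; cv2.imwrite('pics/g0s.png',cv2.resize(im,None,fx=4,fy=4,interpolation=cv2.INTER_CUBIC))
goto(.424,-.005,.2,174.5,5)
E
```

```text
clock: 3.62
tcp_pos: [0.4224, -0.003, 0.2022]
orientation: [0.0, 0.047, 0.999, -0.0]
wrist_force: [0.9, 0.5, 0.2]
finger_gap: 0.085
clock: 4.03
tcp_pos: [0.422, -0.0007, 0.2027]
orientation: [0.0, 0.047, 0.999, 0.0]
wrist_force: [-0.2, 0.4, -0.3]
finger_gap: 0.0851
turn units total 0.03
t 4.13 tcp [ 0.4221 -0.0007  0.2027] yaw 174.67 tilt [-0.001  0.    -1.   ] gap 0.085 F [ 0.2 -0.3  0.3] tau [-0.05 -0.1  -0.03] j [-0.19  0.04 -0.39  1.14  0.   -0.1 ]
units total [-0.0029 -0.0051  0.0033] norm 0.007 rows>= 0.12950210743761667
per row [-0.0006 -0.001   0.0007]
```

View pics/g0c.png

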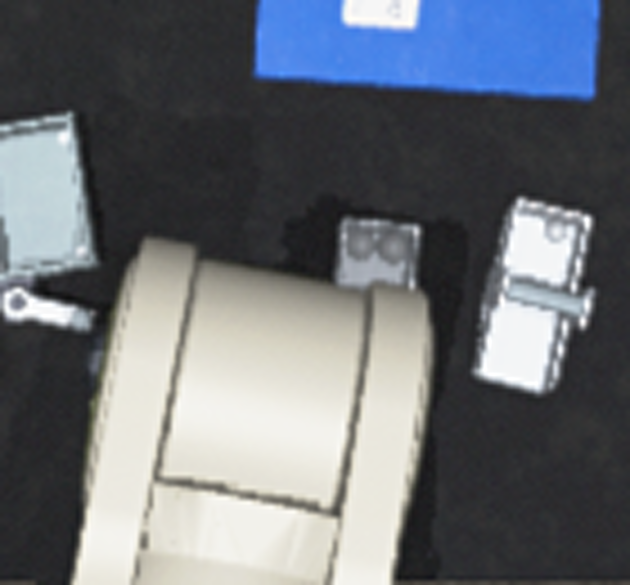

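View pics/g0s.png

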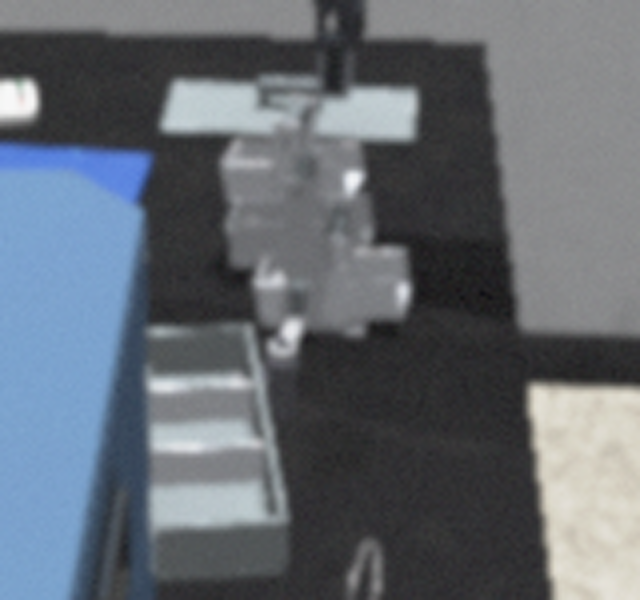

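```bash
python3 -m creep '{"hand":[85,85,85,85,85],"delta_pos":[[-0.003,-0.005,0.02],[0,0,0.04],[0,0,0.05],[0,0,0.04],[0,0,0.023]],"turn":[0,0,0,0,0]}'
python3 -m creep '{"hand":[85,65,45,42,40],"delta_pos":[[0,0,0],[0,0,0],[0,0,0],[0,0,0],[0,0,0]],"turn":[0,0,0,0,0]}' 30
python3 -m creep '{"hand":[40,40,40,40,40],"delta_pos":[[0,0,0],[0,0,0],[0,0,0],[0,0,0],[0,0,0]],"turn":[0,0,0,0,0]}'
python3 -c "
from h import *
goto(.424,-.005,.2,174.5,5)"
```

```text
clock: 4.55
tcp_pos: [0.422, -0.0048, 0.0611]
orientation: [-0.002, 0.047, 0.999, 0.0]
wrist_force: [-0.2, 0.3, 0.5]
finger_gap: 0.085
clock: 4.97
tcp_pos: [0.4258, -0.006, 0.0658]
orientation: [0.002, 0.047, 0.999, -0.0]
wrist_force: [-1.6, -0.2, 5.8]
finger_gap: 0.0511
clock: 5.38
tcp_pos: [0.4258, -0.006, 0.0658]
orientation: [0.002, 0.047, 0.999, -0.0]
wrist_force: [-0.6, 1.0, 7.6]
finger_gap: 0.0513
turn units total 0.02
t 5.38 tcp [ 0.4258 -0.006   0.0658] yaw 174.58 tilt [-0.004 -0.    -1.   ] gap 0.0513 F [-0.6  1.   7.6] tau [ 0.07  0.18 -0.  ] j [-0.2   0.17 -0.61  0.79  0.   -0.11]
units total [ 0.0024  0.0011 -0.1677] norm 0.168 rows>= 3.225412764537668
per row [ 0.0005  0.0002 -0.0335]
```

```bash
python3 -m creep '{"hand":[75,85,85,85,85],"delta_pos":[[0,0,0],[0,0,0],[0,0,-0.006],[0,0,-0.006],[0,0,0]],"turn":[0,0,0,0,0]}'
python3 -m creep '{"hand":[75,65,55,48,40],"delta_pos":[[0,0,0],[0,0,0],[0,0,0],[0,0,0],[0,0,0]],"turn":[0,0,0,0,0]}' 30
python3 -m creep '{"hand":[40,40,40,40,40],"delta_pos":[[0,0,0],[0,0,0],[0,0,0],[0,0,0],[0,0,0]],"turn":[0,0,0,0,0]}'
python3 -c "
from h import *
goto(.424,-.005,.2,174.5,5)
c=cam('side'); im=c['pixels'][150:270,290:430,::-1]; cv2.imwrite('pics/g1s.png',cv2.resize(im,None,fx=5,fy=5,interpolation=cv2.INTER_CUBIC))
"
```

```text
clock: 5.8
tcp_pos: [0.4249, -0.0059, 0.0746]
orientation: [0.001, 0.047, 0.999, -0.0]
wrist_force: [-0.7, 0.1, -1.1]
finger_gap: 0.0848
clock: 6.22
tcp_pos: [0.424, -0.0058, 0.0736]
orientation: [-0.0, 0.047, 0.999, -0.0]
wrist_force: [-1.4, -0.6, 4.7]
finger_gap: 0.0508
clock: 6.63
tcp_pos: [0.424, -0.0058, 0.0736]
orientation: [-0.0, 0.047, 0.999, -0.0]
wrist_force: [-1.6, -2.8, 5.1]
finger_gap: 0.0509
turn units total 0.01
t 6.63 tcp [ 0.424  -0.0058  0.0736] yaw 174.57 tilt [ 0. -0. -1.] gap 0.0509 F [-1.6 -2.8  5.1] tau [-0.07  0.38 -0.1 ] j [-0.2   0.16 -0.6   0.81 -0.   -0.11]
units total [ 0.0002  0.001  -0.158 ] norm 0.158 rows>= 3.0388492327778325
per row [ 0.      0.0002 -0.0316]
```

View pics/g1s.png

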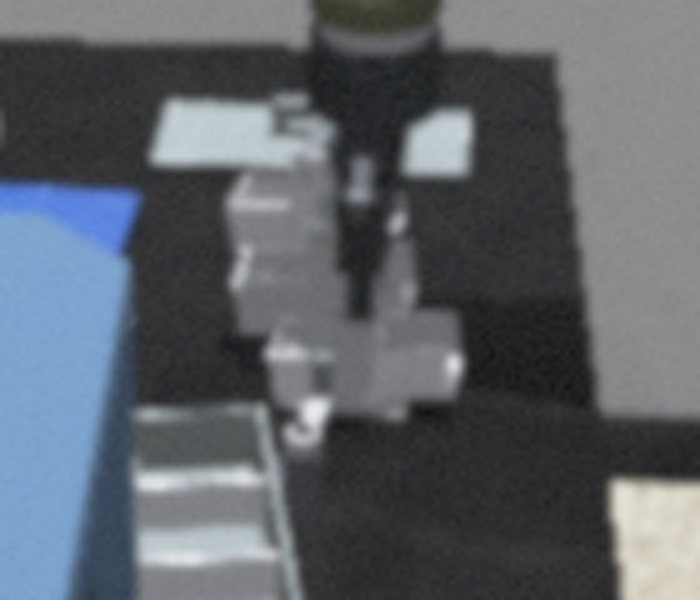

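```bash
python3 -m creep '{"hand":[75,75,75,75,75],"delta_pos":[[0,0,0],[0,0,0.006],[0,0,0.006],[0,0,0],[0,0,0]],"turn":[0,0,0,0,0]}'
python3 -m creep '{"hand":[65,55,50,45,40],"delta_pos":[[0,0,0],[0,0,0],[0,0,0],[0,0,0],[0,0,0]],"turn":[0,0,0,0,0]}' 25
python3 -m creep '{"hand":[40,40,40,40,40],"delta_pos":[[0,0,0],[0,0,-0.01],[0,0,-0.02],[0,0,-0.02],[0,0,-0.02]],"turn":[0,0,0,0,0]}'
python3 -m creep '{"hand":[40,40,40,40,40],"delta_pos":[[0,0,-0.02],[0,0,-0.015],[0,0,-0.005],[0,0,0],[0,0,0]],"turn":[0,0,0,0,0]}'
python3 -c "
from h import *
goto(.424,-.005,.2,174.5,5)
c=cam('side'); im=c['pixels'][130:270,270:430,::-1]; cv2.imwrite('pics/g2s.png',cv2.resize(im,None,fx=4.5,fy=4.2,interpolation=cv2.INTER_CUBIC))
"
```

```text
clock: 7.1
tcp_pos: [0.4235, -0.0056, 0.0632]
orientation: [-0.001, 0.047, 0.999, 0.0]
wrist_force: [0.3, 0.1, 0.2]
finger_gap: 0.0753
clock: 7.52
tcp_pos: [0.4243, -0.0059, 0.0641]
orientation: [0.0, 0.047, 0.999, -0.0]
wrist_force: [0.4, -1.0, 1.7]
finger_gap: 0.0514
clock: 7.93
tcp_pos: [0.4234, -0.0055, 0.1204]
orientation: [-0.001, 0.047, 0.999, 0.0]
wrist_force: [0.7, -0.5, -1.8]
finger_gap: 0.0513
clock: 8.35
tcp_pos: [0.4239, -0.0057, 0.1516]
orientation: [-0.0, 0.047, 0.999, 0.0]
wrist_force: [-0.4, -0.2, -2.1]
finger_gap: 0.0511
turn units total 0.02
t 8.35 tcp [ 0.4239 -0.0057  0.1516] yaw 174.58 tilt [ 0.  0. -1.] gap 0.0511 F [-0.4 -0.2 -2.1] tau [0.02 0.02 0.03] j [-0.2   0.08 -0.48  1.02  0.   -0.11]
units total [-0.0001  0.0008 -0.0605] norm 0.061 rows>= 1.1642656667553324
per row [-0.      0.0002 -0.0121]
```

View pics/g2s.png

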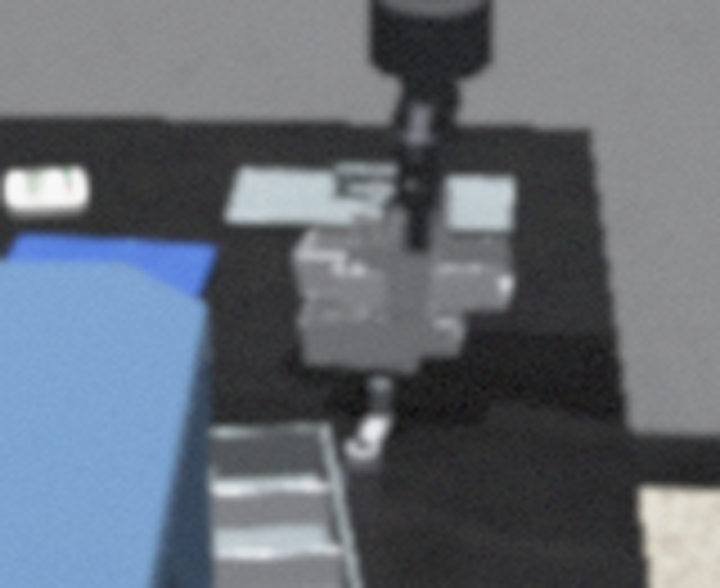

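```bash
cat >> h.py <<'E'
B=(.508,.1915,.1538); BY=np.degrees(B[2])
def gobox(x,y,z,dyaw=180,n=5,keep=False):
    p=tr(B,[x,y,0])[0]; print('world',np.round(p[:2],4)); goto(p[0],p[1],z,None if keep else BY+dyaw,n)
def inbox():
    s=env.get_state(); d=s['tcp_pos'][:2]-np.array(B[:2]); c,q=np.cos(B[2]),np.sin(B[2]); print('inbox',np.round([c*d[0]+q*d[1],-q*d[0]+c*d[1],s['tcp_pos'][2]],4))
E
python3 -c "
from h import *
gobox(.088,.063,.17,n=15)"
```

```text
world [0.5853 0.2672]
turn units total -2.85
t 8.4 tcp [ 0.4235 -0.0056  0.1512] yaw 174.57 tilt [ 0.001  0.    -1.   ] gap 0.0512 F [-1.3 -0.3 -2.7] tau [-0.01  0.06 -0.05] j [-0.2   0.08 -0.48  1.02  0.   -0.11]
units total [-0.2521  0.3061 -0.0235] norm 0.397 rows>= 7.63948542630264
per row [-0.0168  0.0204 -0.0016]
```

```bash
python3 -m creep '{"hand":[40,40,40,40,40],"delta_pos":[[0,0,-0.005],[0,0,-0.005],[0,0,-0.005],[0,0,-0.005],[0,0,-0.005]],"turn":[-0.4,-0.7,-0.75,-0.6,-0.4]}'
python3 -m creep '{"hand":[40,40,40,40,40],"delta_pos":[[-0.006,0.007,0],[-0.012,0.014,0],[-0.018,0.022,0],[-0.02,0.0243,0],[-0.02,0.0243,0]],"turn":[0,0,0,0,0]}'
python3 -m creep '{"hand":[40,40,40,40,40],"delta_pos":[[-0.02,0.0243,0],[-0.02,0.0243,0],[-0.02,0.0243,0],[-0.02,0.0243,0],[-0.02,0.0243,0]],"turn":[0,0,0,0,0]}'
python3 -m creep '{"hand":[40,40,40,40,40],"delta_pos":[[-0.02,0.0243,0],[-0.02,0.0243,0],[-0.018,0.022,0],[-0.012,0.014,0],[-0.006,0.007,0]],"turn":[0,0,0,0,0]}'
python3 -c "
from h import *
gobox(.088,.063,.097,n=5);inbox()
c=cam('side'); im=c['pixels'][130:290,230:430,::-1]; cv2.imwrite('pics/g3s.png',cv2.resize(im,None,fx=3.7,fy=3.7,interpolation=cv2.INTER_CUBIC))
c=cam('top'); im=c['pixels'][130:250,190:350,::-1]; cv2.imwrite('pics/g3t.png',cv2.resize(im,None,fx=4,fy=4,interpolation=cv2.INTER_CUBIC))
"
```

```text
clock: 8.82
tcp_pos: [0.4233, -0.0056, 0.1708]
orientation: [-0.001, -0.078, 0.997, 0.0]
wrist_force: [-0.3, 0.4, -2.6]
finger_gap: 0.051
clock: 9.23
tcp_pos: [0.473, 0.0772, 0.1708]
orientation: [-0.001, -0.076, 0.997, 0.0]
wrist_force: [0.2, 0.5, -2.8]
finger_gap: 0.051
clock: 9.65
tcp_pos: [0.5371, 0.186, 0.1704]
orientation: [-0.001, -0.076, 0.997, 0.0]
wrist_force: [-0.2, -0.1, -1.5]
finger_gap: 0.0512
clock: 10.07
tcp_pos: [0.5862, 0.2684, 0.1699]
orientation: [-0.001, -0.077, 0.997, 0.0]
wrist_force: [1.0, -0.3, -2.8]
finger_gap: 0.0508
world [0.5853 0.2672]
turn units total 0.01
t 10.07 tcp [0.5862 0.2684 0.1699] yaw -171.13 tilt [ 0.002  0.    -1.   ] gap 0.0508 F [ 1.  -0.3 -2.8] tau [-0.02  0.01  0.  ] j [0.3  0.48 0.11 1.21 0.   0.15]
units total [ 0.0013 -0.0012  0.0911] norm 0.091 rows>= 1.7524558624953783
per row [ 0.0003 -0.0002  0.0182]
inbox [0.089  0.064  0.1699]
```

View pics/g3s.png

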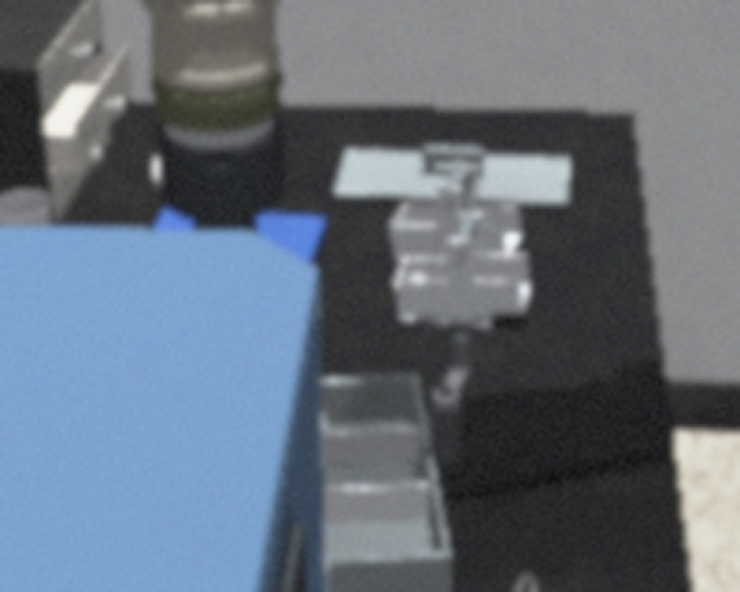

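View pics/g3t.png

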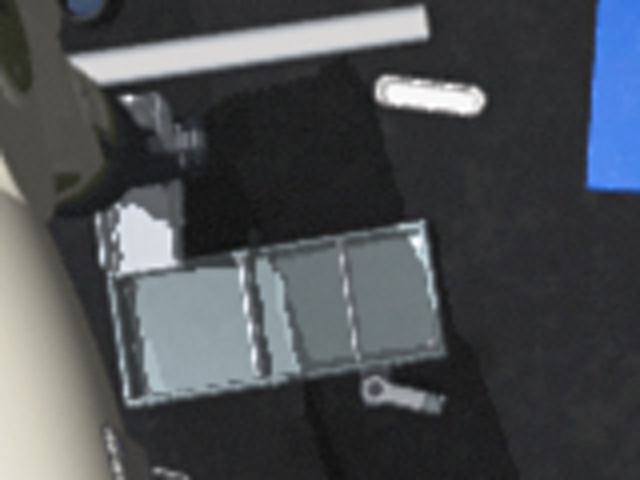

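```bash
python3 -m creep '{"hand":[40,40,40,40,40],"delta_pos":[[0,-0.001,0.015],[0,0,0.022],[0,0,0.025],[0,0,0.019],[0,0,0.009]],"turn":[0,0,0,0,0]}' 20
python3 -m creep '{"hand":[40,40,40,40,40],"delta_pos":[[0.006,0,0],[0.006,0,0],[0.006,0,0],[0.006,0,0],[0.006,0,0]],"turn":[0,0,0,0,0]}' 20
python3 -c "
from h import *
gobox(.03,.063,.1,n=5);inbox()
c=cam('top'); im=c['pixels'][130:250,190:350,::-1]; cv2.imwrite('pics/g4t.png',cv2.resize(im,None,fx=4,fy=4,interpolation=cv2.INTER_CUBIC))
"
```

```text
clock: 10.58
tcp_pos: [0.5838, 0.2637, 0.0971]
orientation: [-0.002, -0.076, 0.997, -0.001]
wrist_force: [-0.8, -0.5, -3.6]
finger_gap: 0.0512
clock: 11.0
tcp_pos: [0.5648, 0.2623, 0.1025]
orientation: [0.004, -0.077, 0.997, 0.001]
wrist_force: [5.0, 1.2, 1.4]
finger_gap: 0.0514
world [0.528  0.2584]
turn units total 0.0
t 11.0 tcp [0.5648 0.2623 0.1025] yaw -171.18 tilt [-0.007  0.001 -1.   ] gap 0.0514 F [5.  1.2 1.4] tau [ 0.22 -1.2   0.02] j [ 0.31  0.47 -0.07  1.02 -0.    0.15]
units total [0.0463 0.0022 0.0031] norm 0.046 rows>= 0.8925843082015995
per row [0.0093 0.0004 0.0006]
inbox [0.067  0.0612 0.1025]
```

View pics/g4t.png

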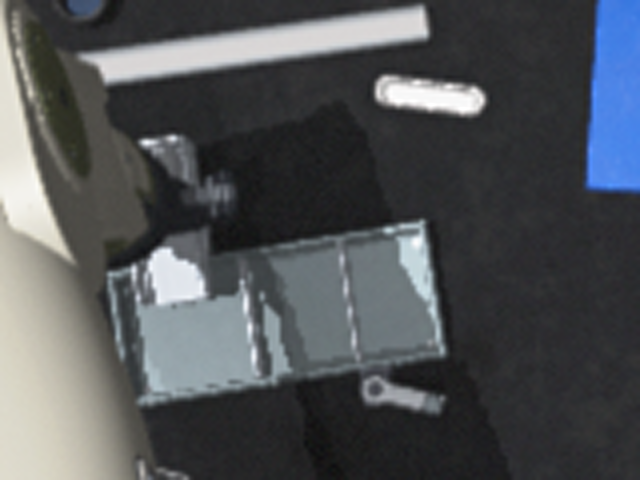

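```bash
python3 -m creep '{"hand":[40,40,40,40,40],"delta_pos":[[0.005,0,0],[0.005,0,0],[0.005,0,0],[0.005,0,0],[0,0,0]],"turn":[0,0,0,0,0]}' 20
python3 -c "
from h import *
gobox(.03,.063,.1,n=5);inbox()
c=cam('top'); im=c['pixels'][130:250,190:350,::-1]; cv2.imwrite('pics/g5t.png',cv2.resize(im,None,fx=4,fy=4,interpolation=cv2.INTER_CUBIC))
"
```

```text
clock: 11.47
tcp_pos: [0.5469, 0.2594, 0.1012]
orientation: [0.001, -0.077, 0.997, 0.0]
wrist_force: [3.7, -0.3, 3.7]
finger_gap: 0.0514
world [0.528  0.2584]
turn units total 0.0
t 11.47 tcp [0.5469 0.2594 0.1012] yaw -171.17 tilt [-0.003  0.    -1.   ] gap 0.0514 F [ 3.7 -0.3  3.7] tau [ 0.21 -1.01  0.06] j [ 0.31  0.44 -0.12  1.01  0.    0.16]
units total [0.0236 0.0024 0.0014] norm 0.024 rows>= 0.45671161856580833
per row [0.0047 0.0005 0.0003]
inbox [0.0489 0.0611 0.1012]
```

View pics/g5t.png

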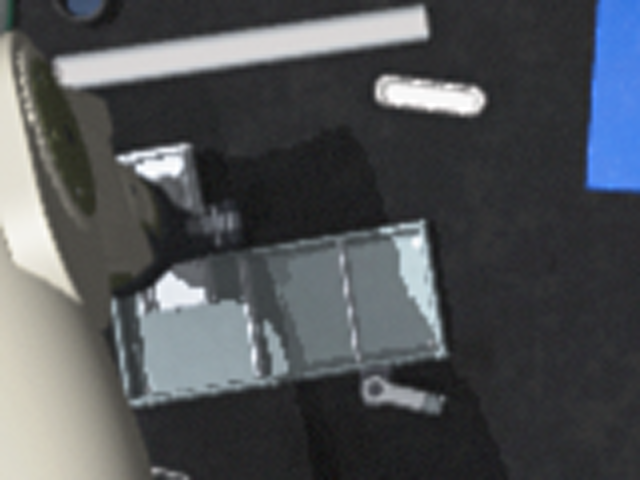

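```bash
python3 -m creep '{"hand":[40,40,40,40,40],"delta_pos":[[0.005,0,-0.001],[0.006,0,-0.001],[0.006,0,0],[0.006,0,0],[0.004,0,0]],"turn":[0,0,0,0,0]}' 20
python3 -m creep '{"hand":[40,40,40,40,40],"delta_pos":[[0,0,0],[0,0,0],[0,0,0],[0,0,0],[0,0,0]],"turn":[0,0,0,0,0]}' 20
python3 -c "
from h import *
inbox();goto(.5,.5,.1)
c=cam('top'); im=c['pixels'][130:250,190:350,::-1]; cv2.imwrite('pics/g6t.png',cv2.resize(im,None,fx=4,fy=4,interpolation=cv2.INTER_CUBIC))
for t in ['ball_large_1']: print(env.find_in('top',t))
"
```

```text
clock: 11.93
tcp_pos: [0.5242, 0.2555, 0.1009]
orientation: [-0.001, -0.077, 0.997, -0.0]
wrist_force: [4.4, 0.2, -1.5]
finger_gap: 0.051
clock: 12.35
tcp_pos: [0.5243, 0.2555, 0.1011]
orientation: [-0.001, -0.077, 0.997, -0.0]
wrist_force: [0.3, -0.1, -0.6]
finger_gap: 0.0512
inbox [0.0259 0.0608 0.1011]
t 12.35 tcp [0.5243 0.2555 0.1011] yaw -171.18 tilt [ 0.002 -0.    -1.   ] gap 0.0512 F [ 0.3 -0.1 -0.6] tau [-0.04 -0.    0.02] j [ 0.32  0.41 -0.17  0.99  0.    0.16]
units total [-0.0169  0.3066  0.0014] norm 0.307 rows>= 5.905505513373499
per row [-0.0034  0.0613  0.0003]
[{'location': [225.5, 240.9], 'score': 0.47}]
```

View pics/g6t.png

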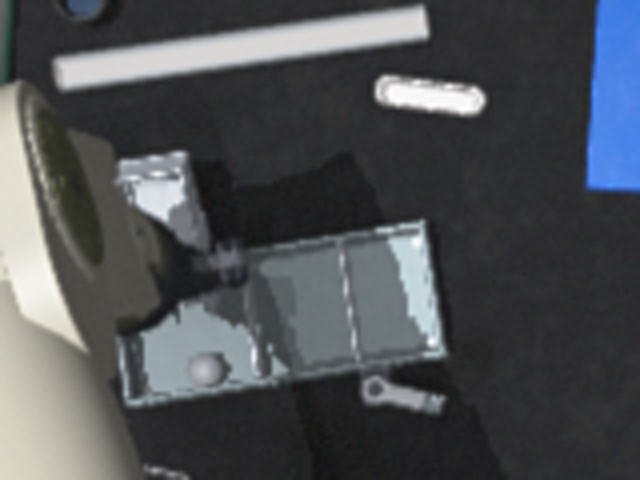

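```bash
python3 -m creep '{"hand":[40,40,40,40,40],"delta_pos":[[-0.003,0,-0.012],[-0.003,0,-0.025],[0,0,-0.03],[0,0,-0.025],[0,0,-0.012]],"turn":[0,0,0,0,0]}' 20
python3 -m creep '{"hand":[40,40,40,40,40],"delta_pos":[[0,0,0],[0,0,0],[0,0,0],[0,0,0],[0,0,0]],"turn":[0.4,0.7,0.66,0,0]}' 20
python3 -c "
from h import *
goto(.385,.015,.18,180,8)
c=cam('top'); im=c['pixels'][130:250,190:350,::-1]; cv2.imwrite('pics/g7t.png',cv2.resize(im,None,fx=4,fy=4,interpolation=cv2.INTER_CUBIC))
"
```

```text
clock: 12.87
tcp_pos: [0.5311, 0.2569, 0.1881]
orientation: [0.002, -0.077, 0.997, 0.001]
wrist_force: [1.0, 0.1, -2.3]
finger_gap: 0.0513
clock: 13.28
tcp_pos: [0.5297, 0.2564, 0.1845]
orientation: [-0.0, -0.001, 1.0, -0.0]
wrist_force: [0.4, -0.3, -2.6]
finger_gap: 0.0511
turn units total 0.02
t 13.28 tcp [0.5297 0.2564 0.1845] yaw -179.88 tilt [ 0.001 -0.    -1.   ] gap 0.0511 F [ 0.4 -0.3 -2.6] tau [-0.    0.05  0.  ] j [ 0.31  0.36 -0.03  1.18  0.    0.31]
units total [ 0.1809 -0.3018  0.0056] norm 0.352 rows>= 6.767470398612519
per row [ 0.0226 -0.0377  0.0007]
```

View pics/g7t.png

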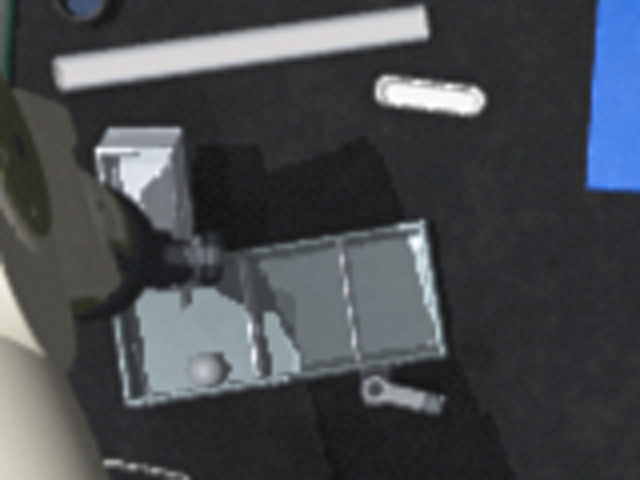

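```bash
python3 -m creep '{"hand":[40,40,40,40,40],"delta_pos":[[0.01,-0.016,0],[0.02,-0.034,0],[0.023,-0.038,0],[0.023,-0.038,0],[0.023,-0.038,0]],"turn":[0,0,0,0,0]}' 20
python3 -m creep '{"hand":[40,40,40,40,40],"delta_pos":[[0.023,-0.038,0],[0.023,-0.038,0],[0.02,-0.034,0],[0.012,-0.02,0],[0.004,-0.007,0]],"turn":[0,0,0,0,0]}' 20
python3 -m creep '{"hand":[40,40,40,40,40],"delta_pos":[[0,0,0.02],[0,0,0.035],[0,0,0.035],[0,0,0.025],[0,0,0.012]],"turn":[0,0,0,0,0]}' 20
python3 -m creep '{"hand":[40,40,40,40,40],"delta_pos":[[0,0,0],[0,0,0],[0,0,0],[0,0,0],[0,0,0]],"turn":[0,0,0,0,0]}' 20
python3 -c "
from h import *
goto(.425,.015,.064,180,8)
c=cam('side'); im=c['pixels'][150:270,290:430,::-1]; cv2.imwrite('pics/g8s.png',cv2.resize(im,None,fx=5,fy=5,interpolation=cv2.INTER_CUBIC))
"
```

```text
clock: 13.75
tcp_pos: [0.4497, 0.1243, 0.1844]
orientation: [-0.0, -0.001, 1.0, -0.0]
wrist_force: [-0.1, -0.0, -0.6]
finger_gap: 0.0509
clock: 14.17
tcp_pos: [0.3835, 0.014, 0.1847]
orientation: [-0.0, 0.001, 1.0, -0.0]
wrist_force: [-1.0, -0.0, -2.7]
finger_gap: 0.0514
clock: 14.58
tcp_pos: [0.3839, 0.0163, 0.0807]
orientation: [-0.002, -0.001, 1.0, 0.0]
wrist_force: [0.3, 0.4, -1.5]
finger_gap: 0.0515
clock: 15.0
tcp_pos: [0.3863, 0.0156, 0.084]
orientation: [0.001, -0.0, 1.0, -0.0]
wrist_force: [0.7, -1.1, -1.8]
finger_gap: 0.0512
turn units total 0.01
t 15.0 tcp [0.3863 0.0156 0.084 ] yaw -179.95 tilt [-0.002 -0.    -1.   ] gap 0.0512 F [ 0.7 -1.1 -1.8] tau [ 0.01  0.1  -0.02] j [-0.17  0.07 -0.67  0.82  0.   -0.17]
units total [-0.0484 -0.0008  0.0251] norm 0.055 rows>= 1.0487878797272903
per row [-0.0061 -0.0001  0.0031]
```

View pics/g8s.png

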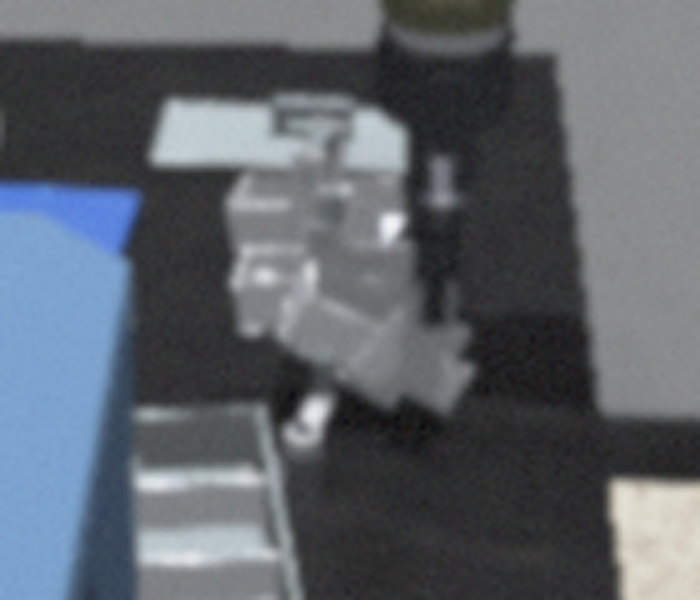

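```bash
python3 -m creep '{"hand":[40,40,40,40,40],"delta_pos":[[0,0,0.01],[0,0,0.01],[-0.002,0,0.003],[-0.006,0,0.002],[-0.006,0,0]],"turn":[0,0,0,0,0]}' 20
python3 -m creep '{"hand":[40,40,40,40,40],"delta_pos":[[-0.006,0,0],[-0.006,0,0],[-0.006,0,0],[-0.006,0,0],[-0.006,0,0]],"turn":[0,0,0,0,0]}' 20
python3 -c "
from h import *
goto(.425,.015,.064,180,8)
c=cam('side'); im=c['pixels'][150:270,290:430,::-1]; cv2.imwrite('pics/g9s.png',cv2.resize(im,None,fx=5,fy=5,interpolation=cv2.INTER_CUBIC))
"
```

```text
clock: 15.47
tcp_pos: [0.3963, 0.0156, 0.0642]
orientation: [-0.0, -0.0, 1.0, -0.0]
wrist_force: [-7.5, -0.1, 21.7]
finger_gap: 0.0511
clock: 15.88
tcp_pos: [0.4193, 0.0157, 0.0627]
orientation: [-0.001, -0.0, 1.0, -0.0]
wrist_force: [-4.6, 0.5, 3.3]
finger_gap: 0.0512
turn units total 0.0
t 15.88 tcp [0.4193 0.0157 0.0627] yaw -179.98 tilt [ 0.002 -0.    -1.   ] gap 0.0512 F [-4.6  0.5  3.3] tau [-0.11  1.    0.04] j [-0.15  0.17 -0.63  0.78 -0.   -0.15]
units total [-0.0071 -0.0009 -0.0017] norm 0.007 rows>= 0.14188703012191076
per row [-0.0009 -0.0001 -0.0002]
```

View pics/g9s.png

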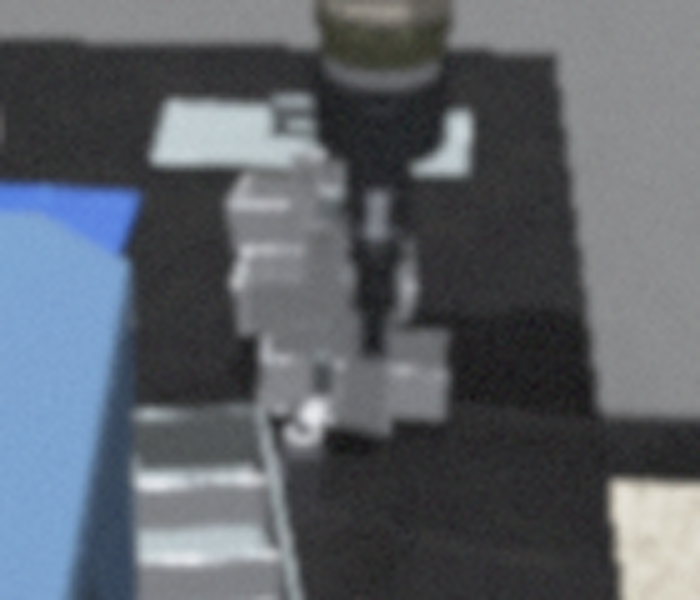

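```bash
python3 -m creep '{"hand":[52,54,58,70,85],"delta_pos":[[-0.002,0,0],[0,0,0],[0,0,0],[0,0,0],[0,0,0]],"turn":[0,0,0,0,0]}' 20
python3 -m creep '{"hand":[85,85,85,85,85],"delta_pos":[[0,0,0],[0,0,-0.03],[0,0,-0.05],[0,0,-0.05],[0,0,-0.03]],"turn":[0,0,0,0,0]}' 20
python3 -c "
from h import *
c=cam('side'); im=c['pixels'][150:270,290:430,::-1]; cv2.imwrite('pics/g10s.png',cv2.resize(im,None,fx=5,fy=5,interpolation=cv2.INTER_CUBIC))
c=cam('top'); P=cloud(c)
im=c['pixels'][150:270,270:430,::-1]; cv2.imwrite('pics/g10t.png',cv2.resize(im,None,fx=4.5,fy=4.5,interpolation=cv2.INTER_CUBIC))
goto(.4502,-.0891,.2,174,8)
"
```

```text
clock: 16.35
tcp_pos: [0.422, 0.0157, 0.063]
orientation: [0.0, -0.0, 1.0, 0.0]
wrist_force: [-0.4, -0.5, -0.9]
finger_gap: 0.0798
clock: 16.77
tcp_pos: [0.423, 0.0156, 0.1947]
orientation: [0.002, -0.0, 1.0, -0.0]
wrist_force: [1.2, 0.1, -0.1]
finger_gap: 0.0851
turn units total 1.21
t 16.87 tcp [0.4251 0.0152 0.1957] yaw -179.97 tilt [-0.009 -0.001 -1.   ] gap 0.0854 F [ 0.3 -0.5  0.9] tau [ 0.01 -0.03 -0.05] j [-0.15  0.04 -0.41  1.12  0.   -0.15]
units total [-0.0449 -0.1264 -0.0054] norm 0.134 rows>= 2.581776357793237
per row [-0.0056 -0.0158 -0.0007]
```

View pics/g10s.png

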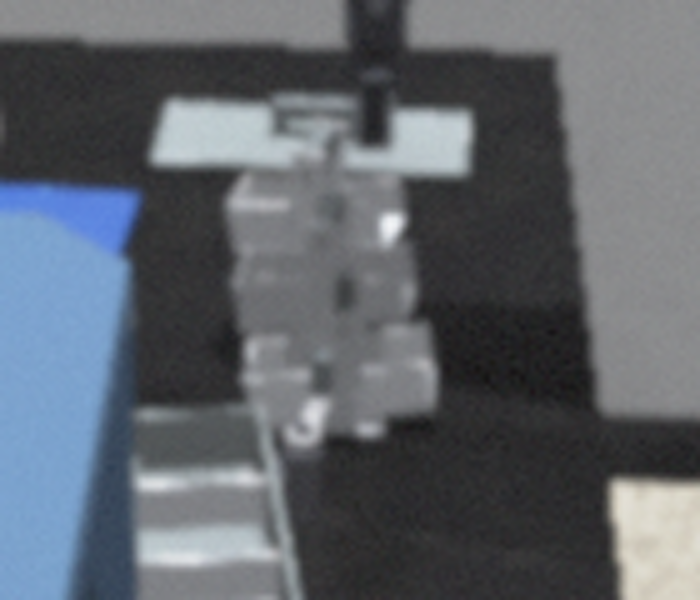

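View pics/g10t.png

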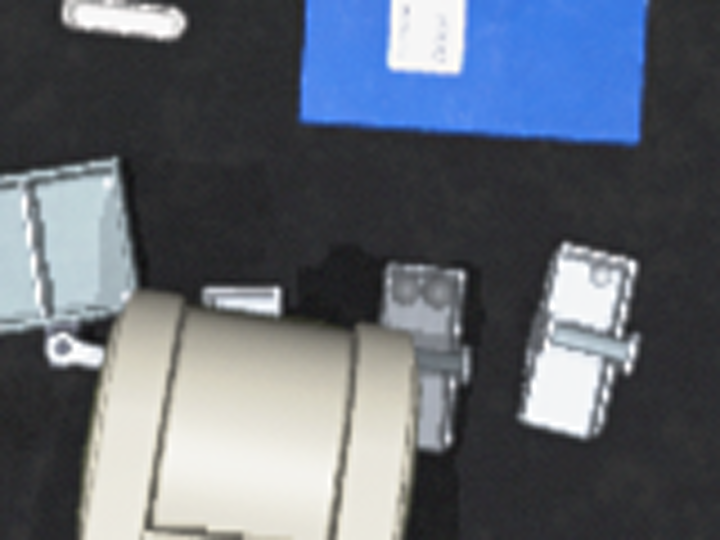

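```bash
python3 -m creep '{"hand":[85,85,85,85,85],"delta_pos":[[0,0,0],[0,0,0],[-0.012,-0.032,0],[-0.018,-0.05,0],[-0.015,-0.044,0]],"turn":[0.6,0.6,0,0,0]}' 20
python3 -m creep '{"hand":[85,85,85,85,85],"delta_pos":[[0,0,0],[0,0,0],[0,0,0.01],[0,0,0.02],[0,0,0.02]],"turn":[0,0,0,0,0]}' 20
python3 -c "
from h import *
goto(.4505,-.0895,.064,174,8)
"
```

```text
clock: 17.28
tcp_pos: [0.4471, -0.0882, 0.1905]
orientation: [-0.0, 0.051, 0.999, 0.0]
wrist_force: [1.2, -0.5, 1.0]
finger_gap: 0.0852
clock: 17.7
tcp_pos: [0.4468, -0.0862, 0.1502]
orientation: [0.0, 0.051, 0.999, 0.0]
wrist_force: [-0.4, 0.4, 0.2]
finger_gap: 0.0852
turn units total 0.02
t 17.7 tcp [ 0.4468 -0.0862  0.1502] yaw 174.11 tilt [-0.  0. -1.] gap 0.0852 F [-0.4  0.4  0.2] tau [ 0.02 -0.01  0.02] j [-0.37  0.14 -0.42  1.02  0.   -0.26]
units total [-0.0051 -0.0036  0.1078] norm 0.108 rows>= 2.0760765847466196
per row [-0.0006 -0.0004  0.0135]
```

```bash
python3 -m creep '{"hand":[85,85,85,85,85],"delta_pos":[[-0.005,-0.0035,0.02],[0,0,0.04],[0,0,0.035],[0,0,0.013],[0,0,0]],"turn":[0,0,0,0,0]}' 20
python3 -m creep '{"hand":[70,60,50,45,40],"delta_pos":[[0,0,0],[0,0,0],[0,0,0],[0,0,0],[0,0,0]],"turn":[0,0,0,0,0]}' 25
python3 -m creep '{"hand":[40,40,40,40,40],"delta_pos":[[0,0,0],[0,0,-0.01],[0,0,-0.02],[0,0,-0.025],[0,0,-0.025]],"turn":[0,0,0,0,0]}'
python3 -m creep '{"hand":[40,40,40,40,40],"delta_pos":[[0,0,-0.025],[0,0,-0.02],[0,0,-0.01],[0,0,0],[0,0,0]],"turn":[0,0,0,0,0]}'
python3 -c "
from h import *
gobox(.088,-.015,.17,n=10)
c=cam('top'); im=c['pixels'][130:250,190:350,::-1]; print(env.find_in('top','ball_medium_1'))
c=cam('side'); im=c['pixels'][130:270,270:430,::-1]; cv2.imwrite('pics/h1s.png',cv2.resize(im,None,fx=4.5,fy=4.2,interpolation=cv2.INTER_CUBIC))
"
```

```text
clock: 18.12
tcp_pos: [0.4473, -0.0879, 0.0612]
orientation: [-0.003, 0.051, 0.999, 0.001]
wrist_force: [-1.0, 0.7, 0.3]
finger_gap: 0.085
clock: 18.53
tcp_pos: [0.4518, -0.0906, 0.066]
orientation: [0.001, 0.052, 0.999, 0.0]
wrist_force: [-0.3, 2.8, 6.8]
finger_gap: 0.051
clock: 18.95
tcp_pos: [0.4501, -0.0907, 0.1294]
orientation: [-0.001, 0.052, 0.999, 0.0]
wrist_force: [0.2, -0.3, -2.3]
finger_gap: 0.0509
clock: 19.37
tcp_pos: [0.4508, -0.0908, 0.1726]
orientation: [0.0, 0.052, 0.999, -0.0]
wrist_force: [0.2, 0.5, -1.6]
finger_gap: 0.0511
world [0.5973 0.1902]
turn units total -2.96
t 19.37 tcp [ 0.4508 -0.0908  0.1726] yaw 174.01 tilt [-0. -0. -1.] gap 0.0511 F [ 0.2  0.5 -1.6] tau [-0.02  0.03 -0.05] j [-0.37  0.13 -0.37  1.08 -0.   -0.27]
units total [-0.2347  0.319   0.0033] norm 0.396 rows>= 7.617538782681373
per row [-0.0235  0.0319  0.0003]
[]
```

View pics/h1s.png

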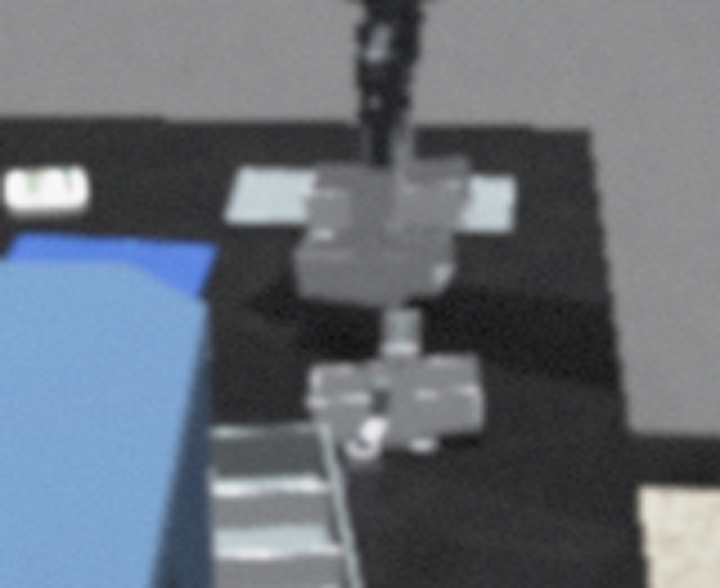

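```bash
python3 -m creep '{"hand":[40,40,40,40,40],"delta_pos":[[0,0,0],[0,0,0],[0,0,0],[0,0,0],[0,0,0]],"turn":[-0.4,-0.7,-0.8,-0.66,-0.4]}'
python3 -m creep '{"hand":[40,40,40,40,40],"delta_pos":[[-0.0056,0.0076,0],[-0.011,0.015,0],[-0.017,0.023,0],[-0.0186,0.0253,0],[-0.0186,0.0253,0]],"turn":[0,0,0,0,0]}'
python3 -m creep '{"hand":[40,40,40,40,40],"delta_pos":[[-0.0186,0.0253,0],[-0.0186,0.0253,0],[-0.0186,0.0253,0],[-0.0186,0.0253,0],[-0.0186,0.0253,0]],"turn":[0,0,0,0,0]}'
python3 -m creep '{"hand":[40,40,40,40,40],"delta_pos":[[-0.0186,0.0253,0],[-0.0186,0.0253,0],[-0.017,0.023,0],[-0.011,0.015,0],[-0.0056,0.0076,0]],"turn":[0,0,0,0,0]}'
python3 -c "
from h import *
gobox(.088,-.015,.097,n=5);inbox()
c=cam('top'); im=c['pixels'][130:250,190:350,::-1]; cv2.imwrite('pics/h2t.png',cv2.resize(im,None,fx=4,fy=4,interpolation=cv2.INTER_CUBIC))
"
```

```text
clock: 19.93
tcp_pos: [0.4501, -0.0904, 0.1715]
orientation: [-0.001, -0.078, 0.997, 0.001]
wrist_force: [0.9, 0.3, -3.2]
finger_gap: 0.0511
clock: 20.35
tcp_pos: [0.495, -0.0047, 0.1719]
orientation: [-0.001, -0.076, 0.997, 0.0]
wrist_force: [-0.1, -1.0, -1.5]
finger_gap: 0.0511
clock: 20.77
tcp_pos: [0.553, 0.1073, 0.1717]
orientation: [-0.001, -0.076, 0.997, 0.0]
wrist_force: [0.1, -1.2, -1.8]
finger_gap: 0.0509
clock: 21.18
tcp_pos: [0.5974, 0.1926, 0.1713]
orientation: [-0.001, -0.077, 0.997, 0.0]
wrist_force: [0.3, -0.2, -1.9]
finger_gap: 0.0509
world [0.5973 0.1902]
turn units total 0.01
t 21.18 tcp [0.5974 0.1926 0.1713] yaw -171.12 tilt [ 0.001  0.001 -1.   ] gap 0.0509 F [ 0.3 -0.2 -1.9] tau [-0.03  0.02  0.01] j [0.18 0.44 0.06 1.19 0.   0.03]
units total [ 0.0006 -0.003   0.0928] norm 0.093 rows>= 1.7862696329584533
per row [ 0.0001 -0.0006  0.0186]
inbox [ 0.0885 -0.0126  0.1713]
```

View pics/h2t.png

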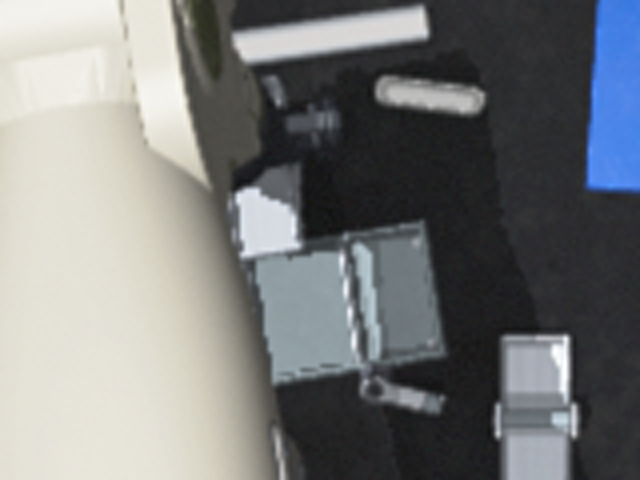

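```bash
python3 -m creep '{"hand":[40,40,40,40,40],"delta_pos":[[0,-0.003,0.015],[0,0,0.022],[0,0,0.025],[0,0,0.019],[0,0,0.009]],"turn":[0,0,0,0,0]}' 20
python3 -m creep '{"hand":[40,40,40,40,40],"delta_pos":[[0.006,0,0],[0.006,0,0],[0.006,0,0],[0.006,0,0],[0.006,0,0]],"turn":[0,0,0,0,0]}' 20
python3 -m creep '{"hand":[40,40,40,40,40],"delta_pos":[[0.005,0,0],[0.005,0,0],[0.005,0,0],[0.005,0,0],[0,0,0]],"turn":[0,0,0,0,0]}' 20
python3 -c "
from h import *
gobox(.026,-.015,.1,n=5);inbox()
c=cam('top'); im=c['pixels'][130:250,190:350,::-1]; cv2.imwrite('pics/h3t.png',cv2.resize(im,None,fx=4,fy=4,interpolation=cv2.INTER_CUBIC))
"
```

```text
clock: 21.65
tcp_pos: [0.5953, 0.1868, 0.0978]
orientation: [-0.002, -0.076, 0.997, -0.0]
wrist_force: [-1.1, -0.8, -2.4]
finger_gap: 0.0513
clock: 22.07
tcp_pos: [0.5769, 0.1847, 0.1035]
orientation: [0.004, -0.077, 0.997, 0.001]
wrist_force: [5.0, 1.3, 2.3]
finger_gap: 0.0512
clock: 22.48
tcp_pos: [0.561, 0.1823, 0.104]
orientation: [0.004, -0.077, 0.997, 0.0]
wrist_force: [4.3, 1.6, 1.4]
finger_gap: 0.0513
world [0.536  0.1807]
turn units total 0.0
t 22.48 tcp [0.561  0.1823 0.104 ] yaw -171.18 tilt [-0.009  0.    -1.   ] gap 0.0513 F [4.3 1.6 1.4] tau [ 0.19 -1.23  0.06] j [ 0.18  0.41 -0.16  0.99  0.    0.02]
units total [0.0312 0.0028 0.005 ] norm 0.032 rows>= 0.6094766440264833
per row [0.0062 0.0006 0.001 ]
inbox [ 0.0509 -0.0173  0.104 ]
```

View pics/h3t.png

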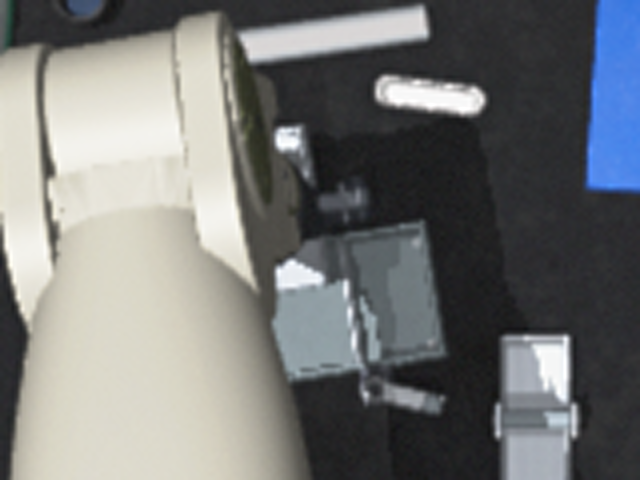

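```bash
python3 -m creep '{"hand":[40,40,40,40,40],"delta_pos":[[0.006,0.001,0],[0.008,0.001,0],[0.008,0.001,0],[0.007,0,0],[0.004,0,0]],"turn":[0,0,0,0,0]}' 20
python3 -m creep '{"hand":[40,40,40,40,40],"delta_pos":[[0,0,0],[0,0,0],[0,0,0],[0,0,0],[0,0,0]],"turn":[0,0,0,0,0]}' 20
python3 -c "
from h import *
inbox()
c=cam('top'); im=c['pixels'][130:250,190:350,::-1]; cv2.imwrite('pics/h4t.png',cv2.resize(im,None,fx=4,fy=4,interpolation=cv2.INTER_CUBIC))
c=cam('side'); im=c['pixels'][180:310,290:440,::-1]; cv2.imwrite('pics/h4s.png',cv2.resize(im,None,fx=4.5,fy=4.5,interpolation=cv2.INTER_CUBIC))
"
```

```text
clock: 22.95
tcp_pos: [0.5329, 0.1797, 0.102]
orientation: [0.002, -0.077, 0.997, -0.0]
wrist_force: [5.1, -0.7, -2.1]
finger_gap: 0.0515
clock: 23.37
tcp_pos: [0.5326, 0.1799, 0.1018]
orientation: [0.001, -0.077, 0.997, -0.0]
wrist_force: [2.6, -1.6, 6.9]
finger_gap: 0.0511
inbox [ 0.0225 -0.0153  0.1018]
```

View pics/h4t.png

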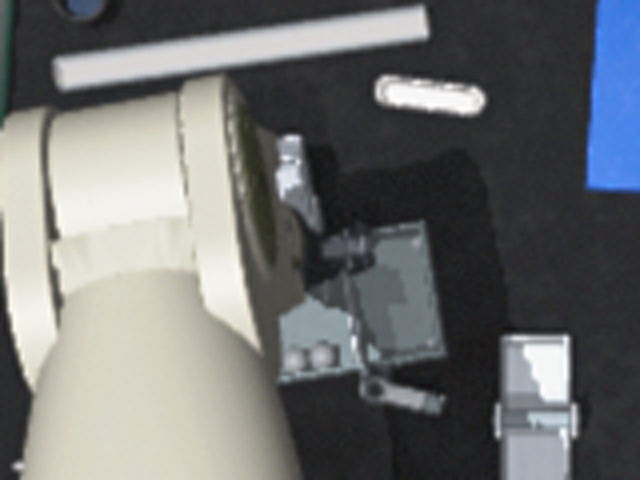

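View pics/h4s.png

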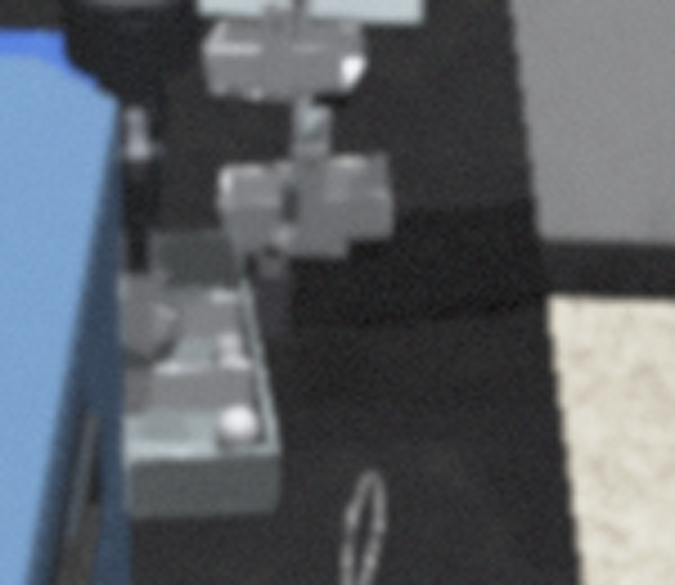

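```bash
python3 -m creep '{"hand":[40,40,40,40,40],"delta_pos":[[-0.003,0,-0.012],[-0.003,0,-0.025],[0,0,-0.035],[0,0,-0.03],[0,0,-0.012]],"turn":[0,0,0,0,0]}' 20
python3 -m creep '{"hand":[40,40,40,40,40],"delta_pos":[[0,0,0],[0,0,0],[0,0,0],[0,0,0],[0,0,0]],"turn":[0.4,0.7,0.7,0.3,0]}' 20
python3 -c "
from h import *
goto(.410,-.085,.19,178,10)"
```

```text
clock: 23.88
tcp_pos: [0.536, 0.1812, 0.1946]
orientation: [0.0, -0.077, 0.997, 0.001]
wrist_force: [0.8, 1.4, -1.9]
finger_gap: 0.0512
clock: 24.3
tcp_pos: [0.5347, 0.1808, 0.1905]
orientation: [-0.002, 0.015, 1.0, -0.0]
wrist_force: [-0.5, 0.3, -2.0]
finger_gap: 0.0509
turn units total 0.06
t 24.3 tcp [0.5347 0.1808 0.1905] yaw 178.3 tilt [ 0.004 -0.    -1.   ] gap 0.0509 F [-0.5  0.3 -2. ] tau [-0.02  0.03 -0.04] j [ 0.18  0.32 -0.08  1.18  0.    0.21]
units total [ 0.1441 -0.3374  0.0007] norm 0.367 rows>= 7.056552626003164
per row [ 0.0144 -0.0337  0.0001]
```

```bash
python3 -m creep '{"hand":[40,40,40,40,40],"delta_pos":[[0.007,-0.016,0],[0.014,-0.034,0],[0.018,-0.042,0],[0.018,-0.042,0],[0.018,-0.042,0]],"turn":[0,0,0,0,0]}' 20
python3 -m creep '{"hand":[40,40,40,40,40],"delta_pos":[[0.018,-0.042,0],[0.018,-0.042,0],[0.016,-0.038,0],[0.012,-0.028,0],[0.006,-0.012,0]],"turn":[0,0,0,0,0]}' 20
python3 -m creep '{"hand":[40,40,40,40,40],"delta_pos":[[0,0,0.03],[0,0,0.04],[0,0,0.035],[0,0,0.022],[0,0,0.01]],"turn":[0,0,0,0,0]}' 20
python3 -m creep '{"hand":[40,40,40,40,40],"delta_pos":[[0,0,0],[0,0,0],[0,0,0],[0,0,0],[0,0,0]],"turn":[0,0,0,0,0]}' 20
python3 -c "
from h import *
goto(.45,-.085,.064,178,10)
c=cam('side'); im=c['pixels'][150:270,290:430,::-1]; cv2.imwrite('pics/h5s.png',cv2.resize(im,None,fx=5,fy=5,interpolation=cv2.INTER_CUBIC))
"
```

```text
clock: 24.72
tcp_pos: [0.4702, 0.0411, 0.1909]
orientation: [-0.001, 0.013, 1.0, 0.0]
wrist_force: [-0.5, -0.6, -1.9]
finger_gap: 0.0509
clock: 25.13
tcp_pos: [0.4102, -0.0879, 0.1912]
orientation: [-0.001, 0.016, 1.0, 0.0]
wrist_force: [0.3, 0.6, -1.8]
finger_gap: 0.0511
clock: 25.55
tcp_pos: [0.4094, -0.0848, 0.0792]
orientation: [-0.003, 0.014, 1.0, 0.001]
wrist_force: [0.2, -0.6, -1.5]
finger_gap: 0.0509
clock: 25.97
tcp_pos: [0.4134, -0.0865, 0.0834]
orientation: [0.001, 0.015, 1.0, -0.0]
wrist_force: [0.2, -1.0, -1.2]
finger_gap: 0.0509
turn units total 0.07
t 25.97 tcp [ 0.4134 -0.0865  0.0834] yaw 178.34 tilt [-0.002 -0.001 -1.   ] gap 0.0509 F [ 0.2 -1.  -1.2] tau [0.01 0.06 0.01] j [-0.4   0.14 -0.59  0.83  0.   -0.37]
units total [-0.0457  0.0034  0.0242] norm 0.052 rows>= 0.9967801703782204
per row [-0.0046  0.0003  0.0024]
```

View pics/h5s.png

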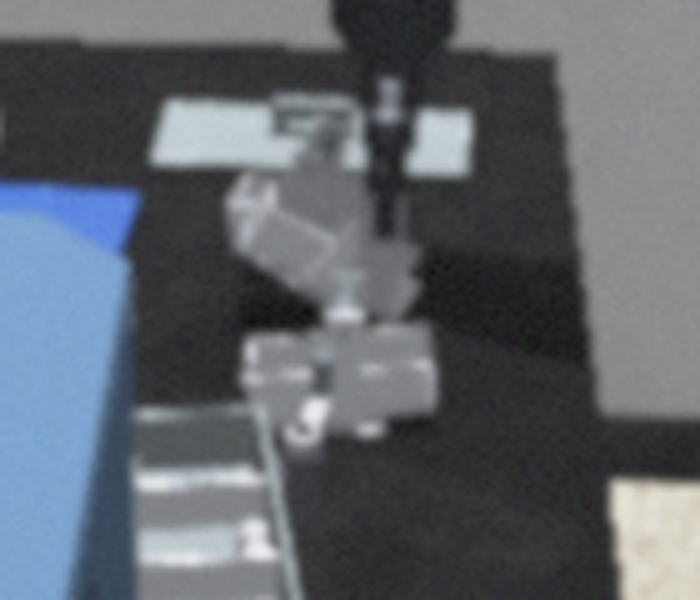

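```bash
python3 -m creep '{"hand":[40,40,40,40,40],"delta_pos":[[0,0,0.01],[0,0,0.009],[-0.002,0,0.003],[-0.006,0,0.002],[-0.006,0,0]],"turn":[0,0,0,0,0]}' 20
python3 -m creep '{"hand":[40,40,40,40,40],"delta_pos":[[-0.006,0,0],[-0.006,0,0],[-0.006,0,0],[-0.006,0,0],[-0.007,0,0]],"turn":[0,0,0,0,0]}' 20
python3 -m creep '{"hand":[40,40,52,58,75],"delta_pos":[[-0.006,0,0],[0,0,0],[0,0,0],[0,0,0],[0,0,0]],"turn":[0,0,0,0,0]}' 20
python3 -m creep '{"hand":[85,85,85,85,85],"delta_pos":[[0,0,0],[0,0,-0.03],[0,0,-0.05],[0,0,-0.05],[0,0,-0.03]],"turn":[0,0,0,0,0]}' 20
python3 -c "
from h import *
c=cam('side'); im=c['pixels'][150:270,290:430,::-1]; cv2.imwrite('pics/h6s.png',cv2.resize(im,None,fx=5,fy=5,interpolation=cv2.INTER_CUBIC))
c=cam('top'); P=cloud(c); overlay(c,[((.46,-.1851,166.5*np.pi/180),*x) for x in SC],(165,285,300,480),4.4,'h6t')
goto(.4605,-.1855,.2,166.5,8)
"
```

```text
clock: 26.43
tcp_pos: [0.4236, -0.087, 0.0652]
orientation: [0.0, 0.015, 1.0, -0.001]
wrist_force: [-9.3, 0.1, 27.3]
finger_gap: 0.0511
clock: 26.85
tcp_pos: [0.4478, -0.0876, 0.0635]
orientation: [-0.001, 0.015, 1.0, -0.001]
wrist_force: [-4.2, -1.5, 5.4]
finger_gap: 0.0511
clock: 27.27
tcp_pos: [0.4532, -0.0872, 0.0627]
orientation: [0.0, 0.015, 1.0, 0.0]
wrist_force: [0.1, -0.0, -0.2]
finger_gap: 0.0683
clock: 27.68
tcp_pos: [0.4542, -0.0877, 0.1946]
orientation: [0.002, 0.015, 1.0, -0.001]
wrist_force: [1.0, -0.1, -1.3]
finger_gap: 0.085
turn units total 2.37
t 27.78 tcp [ 0.4561 -0.0884  0.1957] yaw 178.33 tilt [-0.009 -0.003 -1.   ] gap 0.0851 F [ 0.6 -0.3 -0.1] tau [ 0.01  0.   -0.02] j [-0.36  0.11 -0.32  1.12  0.   -0.34]
units total [-0.0337 -0.1167 -0.0054] norm 0.122 rows>= 2.3389387140469906
per row [-0.0042 -0.0146 -0.0007]
```

View pics/h6s.png

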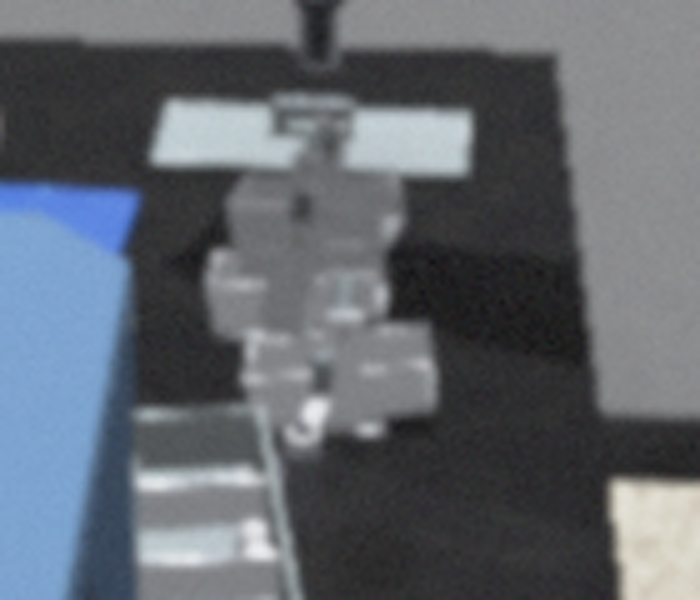

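View pics/h6t.png

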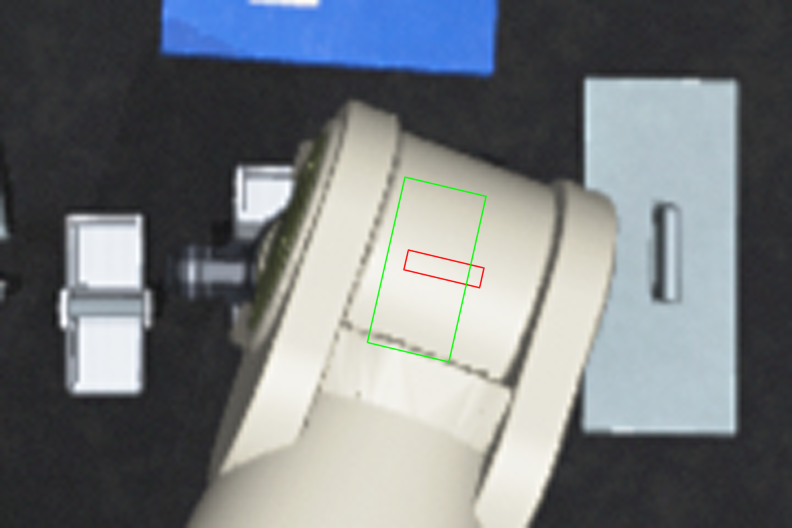

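```bash
python3 -m creep '{"hand":[85,85,85,85,85],"delta_pos":[[0,0,0],[0,0,0],[0,0,0],[-0.01,-0.03,0],[-0.012,-0.045,0]],"turn":[0.8,0.8,0.77,0,0]}' 20
python3 -m creep '{"hand":[85,85,85,85,85],"delta_pos":[[-0.01,-0.035,0],[-0.003,-0.008,0],[0,0,0.01],[0,0,0.02],[0,0,0.02]],"turn":[0,0,0,0,0]}' 20
python3 -c "
from h import *
goto(.4605,-.1855,.064,166.5,8)
"
```

```text
clock: 28.2
tcp_pos: [0.4557, -0.148, 0.19]
orientation: [-0.001, 0.116, 0.993, 0.001]
wrist_force: [0.3, 0.3, 0.1]
finger_gap: 0.0848
clock: 28.62
tcp_pos: [0.458, -0.1847, 0.1497]
orientation: [-0.0, 0.118, 0.993, 0.0]
wrist_force: [0.7, -0.3, -0.5]
finger_gap: 0.0847
turn units total -0.01
t 28.62 tcp [ 0.458  -0.1847  0.1497] yaw 166.47 tilt [ 0.     0.001 -1.   ] gap 0.0847 F [ 0.7 -0.3 -0.5] tau [ 0.02  0.02 -0.  ] j [-0.55  0.21 -0.33  1.04  0.   -0.31]
units total [-0.0033 -0.0002  0.1072] norm 0.107 rows>= 2.0620854001119153
per row [-0.0004 -0.      0.0134]
```

```bash
python3 -m creep '{"hand":[85,85,85,85,85],"delta_pos":[[-0.005,0,0.02],[0,0,0.04],[0,0,0.035],[0,0,0.012],[0,0,0]],"turn":[0,0,0,0,0]}' 20
python3 -m creep '{"hand":[70,60,50,45,40],"delta_pos":[[0,0,0],[0,0,0],[0,0,0],[0,0,0],[0,0,0]],"turn":[0,0,0,0,0]}' 25
python3 -m creep '{"hand":[40,40,40,40,40],"delta_pos":[[0,0,0],[0,0,-0.01],[0,0,-0.02],[0,0,-0.025],[0,0,-0.025]],"turn":[0,0,0,0,0]}'
python3 -m creep '{"hand":[40,40,40,40,40],"delta_pos":[[0,0,-0.025],[0,0,-0.02],[0,0,-0.01],[0,0,0],[0,0,0]],"turn":[0,0,0,0,0]}'
python3 -m creep '{"hand":[40,40,40,40,40],"delta_pos":[[0,0,0],[0,0,0],[0,0,0],[0,0,0],[0,0,0]],"turn":[-0.5,-0.9,-0.9,-0.9,-0.6]}'
python3 -c "
from h import *
gobox(.088,-.074,.17,n=10)
c=cam('side'); im=c['pixels'][130:270,270:430,::-1]; cv2.imwrite('pics/i1s.png',cv2.resize(im,None,fx=4.5,fy=4.2,interpolation=cv2.INTER_CUBIC))
"
```

```text
clock: 29.03
tcp_pos: [0.4594, -0.1838, 0.0622]
orientation: [-0.003, 0.117, 0.993, 0.002]
wrist_force: [0.4, 0.4, -0.7]
finger_gap: 0.0852
clock: 29.45
tcp_pos: [0.4635, -0.1873, 0.0672]
orientation: [0.002, 0.118, 0.993, -0.001]
wrist_force: [-0.8, 0.6, 7.1]
finger_gap: 0.051
clock: 29.87
tcp_pos: [0.4616, -0.1863, 0.1303]
orientation: [-0.001, 0.118, 0.993, 0.0]
wrist_force: [0.3, -0.4, -2.2]
finger_gap: 0.0512
clock: 30.28
tcp_pos: [0.4622, -0.1866, 0.1735]
orientation: [0.0, 0.118, 0.993, -0.0]
wrist_force: [-0.2, 0.9, -2.4]
finger_gap: 0.0511
clock: 30.7
tcp_pos: [0.4612, -0.186, 0.1717]
orientation: [-0.001, -0.05, 0.999, 0.001]
wrist_force: [0.9, 0.2, -2.4]
finger_gap: 0.0509
world [0.6063 0.1319]
turn units total -0.63
t 30.7 tcp [ 0.4612 -0.186   0.1717] yaw -174.32 tilt [ 0.003  0.002 -1.   ] gap 0.0509 F [ 0.9  0.2 -2.4] tau [ 0.02  0.02 -0.  ] j [-0.54  0.2  -0.28  1.09  0.   -0.64]
units total [-0.2401  0.3649  0.0022] norm 0.437 rows>= 8.399721054837084
per row [-0.024   0.0365  0.0002]
```

View pics/i1s.png

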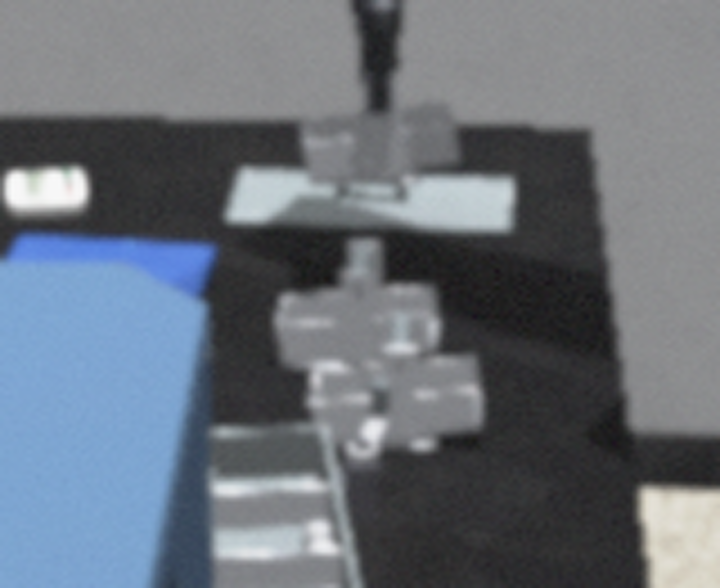

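```bash
python3 -m creep '{"hand":[40,40,40,40,40],"delta_pos":[[0,0,0],[0,0,0],[-0.0057,0.0087,0],[-0.0114,0.0174,0],[-0.0171,0.026,0]],"turn":[-0.33,-0.3,0,0,0]}'
python3 -m creep '{"hand":[40,40,40,40,40],"delta_pos":[[-0.019,0.029,0],[-0.019,0.029,0],[-0.019,0.029,0],[-0.019,0.029,0],[-0.019,0.029,0]],"turn":[0,0,0,0,0]}'
python3 -m creep '{"hand":[40,40,40,40,40],"delta_pos":[[-0.019,0.029,0],[-0.019,0.029,0],[-0.019,0.029,0],[-0.019,0.029,0],[-0.0171,0.026,0]],"turn":[0,0,0,0,0]}'
python3 -m creep '{"hand":[40,40,40,40,40],"delta_pos":[[-0.0114,0.0174,0],[-0.0057,0.0087,0],[0,0,0],[0,0,0],[0,0,0]],"turn":[0,0,0,0,0]}'
python3 -c "
from h import *
gobox(.088,-.074,.103,n=5);inbox()
c=cam('top'); im=c['pixels'][130:250,190:350,::-1]; cv2.imwrite('pics/i2t.png',cv2.resize(im,None,fx=4,fy=4,interpolation=cv2.INTER_CUBIC))
"
```

```text
clock: 31.17
tcp_pos: [0.4825, -0.1414, 0.1725]
orientation: [-0.001, -0.073, 0.997, 0.0]
wrist_force: [1.0, 0.1, -1.7]
finger_gap: 0.051
clock: 31.58
tcp_pos: [0.5406, -0.0132, 0.1725]
orientation: [-0.001, -0.074, 0.997, 0.0]
wrist_force: [0.2, -0.8, -1.9]
finger_gap: 0.051
clock: 32.0
tcp_pos: [0.5972, 0.1106, 0.1723]
orientation: [-0.001, -0.075, 0.997, 0.0]
wrist_force: [0.6, -0.2, -1.7]
finger_gap: 0.0513
clock: 32.42
tcp_pos: [0.6071, 0.1302, 0.1731]
orientation: [-0.001, -0.075, 0.997, -0.0]
wrist_force: [0.5, 0.3, -0.6]
finger_gap: 0.0513
world [0.6063 0.1319]
turn units total -0.05
t 32.42 tcp [0.6071 0.1302 0.1731] yaw -171.44 tilt [ 0.001 -0.    -1.   ] gap 0.0513 F [ 0.5  0.3 -0.6] tau [-0.02  0.03 -0.04] j [ 0.08  0.43  0.05  1.19 -0.   -0.07]
units total [0.0007 0.0022 0.0876] norm 0.088 rows>= 1.6847013581911607
per row [0.0001 0.0004 0.0175]
inbox [ 0.0885 -0.0758  0.1731]
```

View pics/i2t.png

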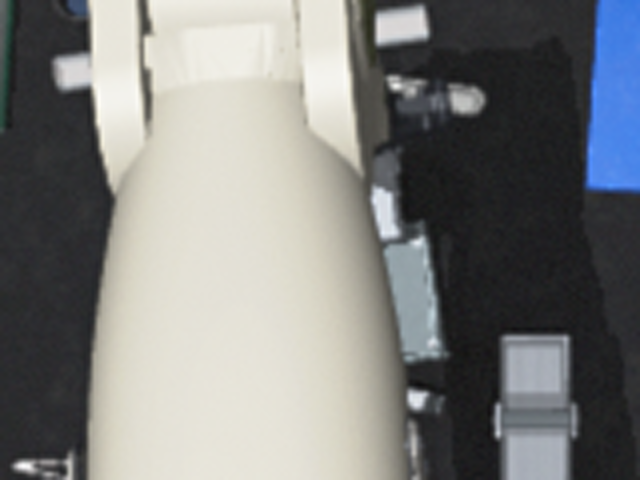

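```bash
python3 -m creep '{"hand":[40,40,40,40,40],"delta_pos":[[0,0.003,0.015],[0,0,0.022],[0,0,0.025],[0,0,0.017],[0,0,0.007]],"turn":[-0.05,0,0,0,0]}' 20
python3 -m creep '{"hand":[40,40,40,40,40],"delta_pos":[[0,0,0],[0,0,0],[0.003,0,0],[0.005,0,0],[0.005,0,0]],"turn":[0,0,0,0,0]}' 20
python3 -c "
from h import *
gobox(.088,-.0755,.104,n=5);inbox()
c=cam('top'); im=c['pixels'][130:250,190:350,::-1]; cv2.imwrite('pics/i3t.png',cv2.resize(im,None,fx=4,fy=4,interpolation=cv2.INTER_CUBIC))
c=cam('side'); im=c['pixels'][180:310,290:440,::-1]; cv2.imwrite('pics/i3s.png',cv2.resize(im,None,fx=4.5,fy=4.5,interpolation=cv2.INTER_CUBIC))
"
```

```text
clock: 32.88
tcp_pos: [0.6057, 0.132, 0.1026]
orientation: [-0.002, -0.076, 0.997, -0.0]
wrist_force: [-0.5, -0.6, -2.8]
finger_gap: 0.0511
clock: 33.3
tcp_pos: [0.5974, 0.1317, 0.1058]
orientation: [0.001, -0.077, 0.997, 0.0]
wrist_force: [-0.5, -0.4, -2.5]
finger_gap: 0.051
world [0.6065 0.1304]
turn units total 0.01
t 33.3 tcp [0.5974 0.1317 0.1058] yaw -171.13 tilt [-0.002 -0.    -1.   ] gap 0.051 F [-0.5 -0.4 -2.5] tau [-0.03  0.04 -0.02] j [ 0.09  0.45 -0.09  1.03  0.   -0.07]
units total [-0.011  -0.0033  0.0022] norm 0.012 rows>= 0.22495229745395182
per row [-0.0022 -0.0007  0.0004]
inbox [ 0.0792 -0.0728  0.1058]
```

View pics/i3t.png

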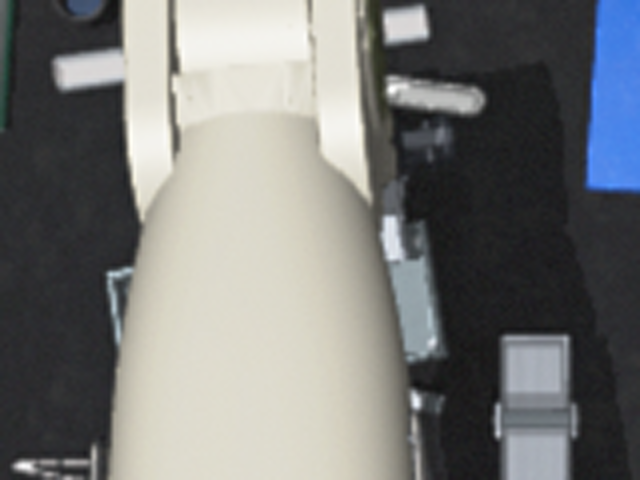

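View pics/i3s.png

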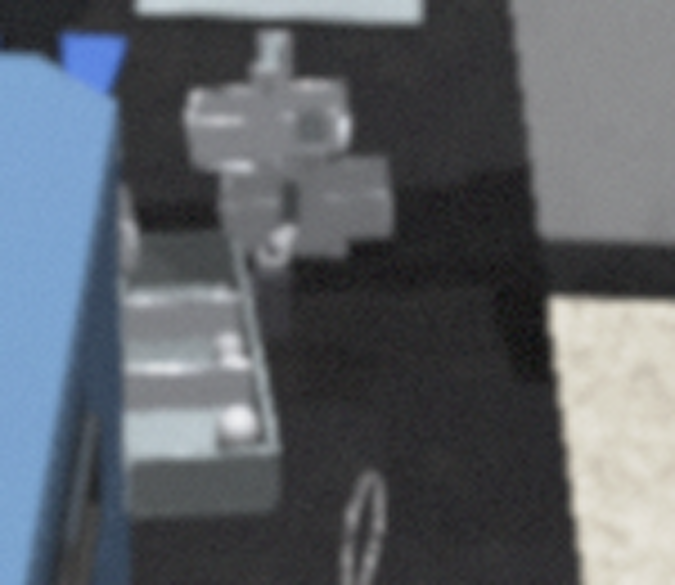

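```bash
python3 -m creep '{"hand":[40,40,40,40,40],"delta_pos":[[0,-0.001,0.002],[0,0,0.002],[0.004,0,0],[0.005,0,0],[0.006,0,0]],"turn":[0,0,0,0,0]}' 20
python3 -m creep '{"hand":[40,40,40,40,40],"delta_pos":[[0.005,0,0],[0.005,0,0],[0.005,0,0],[0,0,0],[0,0,0]],"turn":[0,0,0,0,0]}' 20
python3 -c "
from h import *
gobox(.026,-.0755,.104,n=5);inbox()
c=cam('top'); im=c['pixels'][130:250,190:350,::-1]; cv2.imwrite('pics/i4t.png',cv2.resize(im,None,fx=4,fy=4,interpolation=cv2.INTER_CUBIC))
"
```

```text
clock: 33.82
tcp_pos: [0.5881, 0.1294, 0.1028]
orientation: [0.003, -0.077, 0.997, 0.0]
wrist_force: [4.6, 1.4, 1.7]
finger_gap: 0.0513
clock: 34.23
tcp_pos: [0.576, 0.1275, 0.1034]
orientation: [0.003, -0.077, 0.997, 0.0]
wrist_force: [5.7, 1.0, 4.3]
finger_gap: 0.0512
world [0.5453 0.1209]
turn units total 0.01
t 34.23 tcp [0.576  0.1275 0.1034] yaw -171.13 tilt [-0.006 -0.    -1.   ] gap 0.0512 F [5.7 1.  4.3] tau [ 0.25 -1.28 -0.  ] j [ 0.08  0.41 -0.16  0.99  0.   -0.07]
units total [ 0.0392 -0.0023 -0.0008] norm 0.039 rows>= 0.7553667176332283
per row [ 0.0078 -0.0005 -0.0002]
inbox [ 0.0574 -0.0737  0.1034]
```

View pics/i4t.png

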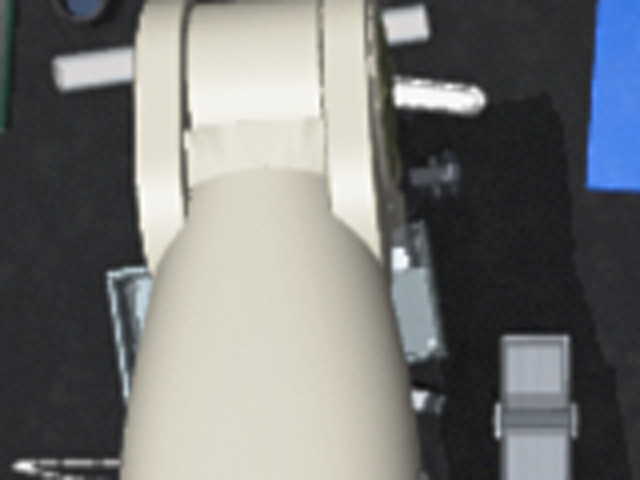

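```bash
python3 -m creep '{"hand":[40,40,40,40,40],"delta_pos":[[0.007,-0.002,-0.001],[0.008,0,-0.001],[0.008,0,-0.001],[0.008,0,-0.001],[0.006,0,-0.001]],"turn":[0,0,0,0,0]}' 20
python3 -m creep '{"hand":[40,40,40,40,40],"delta_pos":[[0,0,0],[0,0,0],[0,0,0],[0,0,0],[0,0,0]],"turn":[0,0,0,0,0]}' 20
python3 -c "
from h import *
inbox();goto(.5,.1,.1)
c=cam('top'); im=c['pixels'][130:250,190:350,::-1]; cv2.imwrite('pics/i5t.png',cv2.resize(im,None,fx=4,fy=4,interpolation=cv2.INTER_CUBIC)); print(env.find_in('top','ball_small_1'))
c=cam('side'); im=c['pixels'][180:310,290:440,::-1]; cv2.imwrite('pics/i5s.png',cv2.resize(im,None,fx=4.5,fy=4.5,interpolation=cv2.INTER_CUBIC)); print(env.find_in('side','ball_small_1'))
"
```

```text
clock: 34.7
tcp_pos: [0.545, 0.1213, 0.1055]
orientation: [0.001, -0.077, 0.997, 0.0]
wrist_force: [5.4, 1.4, -2.1]
finger_gap: 0.051
clock: 35.12
tcp_pos: [0.5446, 0.1212, 0.1056]
orientation: [-0.0, -0.077, 0.997, 0.0]
wrist_force: [2.0, 0.7, 2.9]
finger_gap: 0.0509
inbox [ 0.0254 -0.0751  0.1056]
t 35.12 tcp [0.5446 0.1212 0.1056] yaw -171.12 tilt [ 0.  0. -1.] gap 0.0509 F [2.  0.7 2.9] tau [ 0.16 -0.41  0.05] j [ 0.07  0.36 -0.24  0.98  0.   -0.08]
units total [ 0.0591 -0.0175  0.007 ] norm 0.062 rows>= 1.1935138465713186
per row [ 0.0118 -0.0035  0.0014]
[{'location': [223.1, 360.9], 'score': 0.3}]
[]
```

View pics/i5t.png

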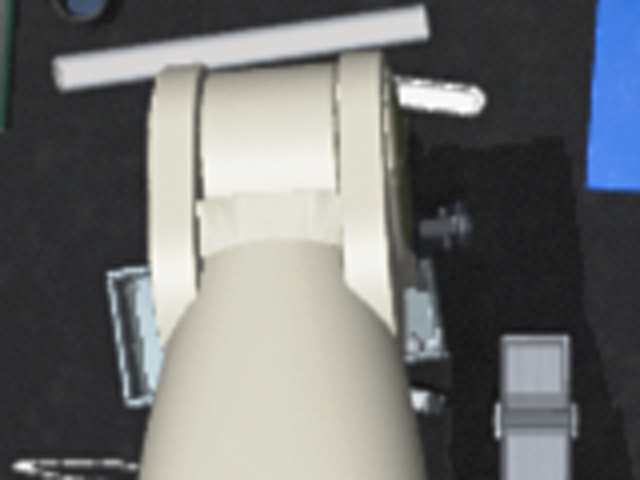

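View pics/i5s.png

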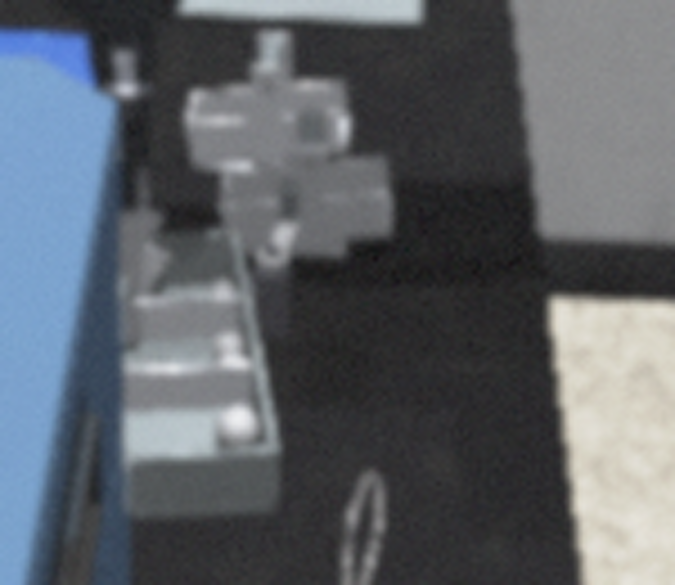

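```bash
python3 -m creep '{"hand":[40,40,40,40,40],"delta_pos":[[-0.002,0,-0.012],[-0.003,0,-0.025],[0,0,-0.033],[0,0,-0.025],[0,0,-0.01]],"turn":[0,0,0,0,0]}' 20
python3 -m creep '{"hand":[40,40,40,40,40],"delta_pos":[[0,0,0],[0,0,0],[0,0,0],[0,0,0],[0,0,0]],"turn":[0.4,0.7,0.7,0.36,0]}' 20
python3 -c "
from h import *
goto(.415,-.178,.19,178,11)
c=cam('top'); im=c['pixels'][150:250,200:350,::-1]; cv2.imwrite('pics/i6t.png',cv2.resize(im,None,fx=4.5,fy=4.5,interpolation=cv2.INTER_CUBIC))"
```

```text
clock: 35.73
tcp_pos: [0.5488, 0.1216, 0.1921]
orientation: [0.001, -0.077, 0.997, -0.0]
wrist_force: [0.2, -0.4, -0.7]
finger_gap: 0.0514
clock: 36.15
tcp_pos: [0.5472, 0.1215, 0.1883]
orientation: [-0.002, 0.017, 1.0, -0.0]
wrist_force: [0.4, 0.1, -2.5]
finger_gap: 0.0512
turn units total 0.01
t 36.15 tcp [0.5472 0.1215 0.1883] yaw 178.03 tilt [ 0.003 -0.001 -1.   ] gap 0.0512 F [ 0.4  0.1 -2.5] tau [0.   0.11 0.02] j [ 0.08  0.31 -0.09  1.17 -0.    0.11]
units total [ 0.1521 -0.3799 -0.0021] norm 0.409 rows>= 7.870215272652921
per row [ 0.0138 -0.0345 -0.0002]
```

View pics/i6t.png

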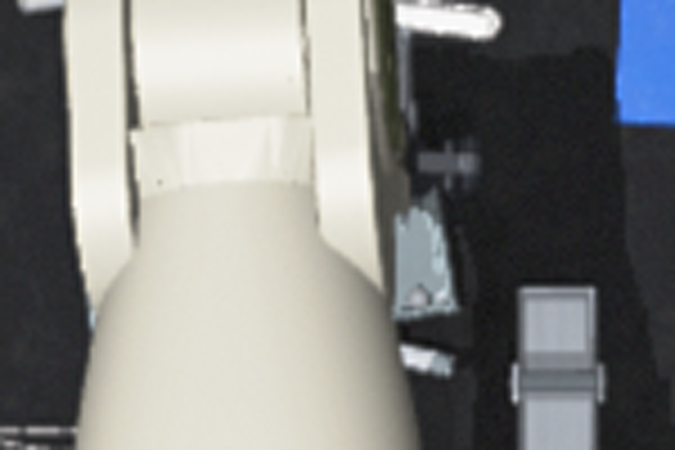

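Ball is in the small cell (crop ~ (297,420)). Now stand the small scoop down.

```bash
python3 -m creep '{"hand":[40,40,40,40,40],"delta_pos":[[0.007,-0.017,0],[0.014,-0.034,0],[0.017,-0.042,0],[0.017,-0.042,0],[0.017,-0.042,0]],"turn":[0,0,0,0,0]}' 20
python3 -m creep '{"hand":[40,40,40,40,40],"delta_pos":[[0.017,-0.042,0],[0.017,-0.042,0],[0.016,-0.042,0],[0.014,-0.038,0],[0.01,-0.026,0]],"turn":[0,0,0,0,0]}' 20
python3 -m creep '{"hand":[40,40,40,40,40],"delta_pos":[[0.006,-0.013,0],[0,0,0.03],[0,0,0.045],[0,0,0.035],[0,0,0.018]],"turn":[0,0,0,0,0]}' 20
python3 -m creep '{"hand":[40,40,40,40,40],"delta_pos":[[0,0,0],[0,0,0],[0,0,0],[0,0,0],[0,0,0]],"turn":[0,0,0,0,0]}' 20
python3 -c "
from h import *
goto(.455,-.18,.065,178,10)
c=cam('side'); im=c['pixels'][150:270,290:430,::-1]; cv2.imwrite('pics/i7s.png',cv2.resize(im,None,fx=5,fy=5,interpolation=cv2.INTER_CUBIC))
"
```

```text
clock: 36.62
tcp_pos: [0.4844, -0.0193, 0.189]
orientation: [-0.001, 0.016, 1.0, -0.0]
wrist_force: [0.3, -0.4, -1.1]
finger_gap: 0.0508
clock: 37.03
tcp_pos: [0.4197, -0.1702, 0.1893]
orientation: [-0.001, 0.017, 1.0, -0.0]
wrist_force: [0.6, -0.1, -1.9]
finger_gap: 0.0512
clock: 37.45
tcp_pos: [0.4136, -0.1772, 0.0838]
orientation: [-0.002, 0.017, 1.0, 0.001]
wrist_force: [-0.8, 1.1, -2.4]
finger_gap: 0.0509
clock: 37.87
tcp_pos: [0.4177, -0.1787, 0.0885]
orientation: [0.001, 0.017, 1.0, -0.001]
wrist_force: [0.1, 0.0, -2.1]
finger_gap: 0.0513
turn units total 0.02
t 37.87 tcp [ 0.4177 -0.1787  0.0885] yaw 178.08 tilt [-0.002 -0.001 -1.   ] gap 0.0513 F [ 0.1  0.  -2.1] tau [-0.02  0.03 -0.02] j [-0.58  0.19 -0.52  0.86  0.   -0.55]
units total [-0.0466  0.      0.0293] norm 0.055 rows>= 1.0587738452792566
per row [-0.0047  0.      0.0029]
```

View pics/i7s.png

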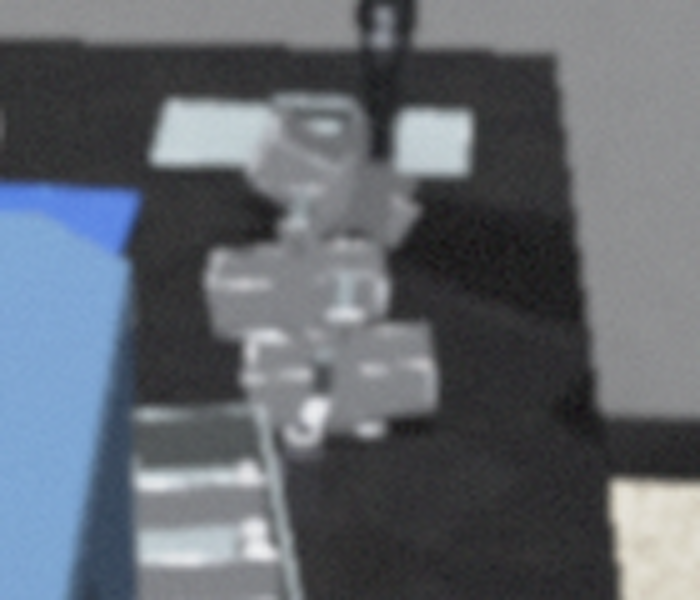

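```bash
python3 -m creep '{"hand":[40,40,40,40,40],"delta_pos":[[0,0,0.01],[0,0,0.012],[-0.002,0,0.005],[-0.006,0,0.002],[-0.006,0,0]],"turn":[0,0,0,0,0]}' 20
python3 -m creep '{"hand":[40,40,40,40,40],"delta_pos":[[-0.006,0,0],[-0.006,0,0],[-0.006,0,0],[-0.006,0,0],[-0.006,0,0]],"turn":[0,0,0,0,0]}' 20
python3 -m creep '{"hand":[40,40,52,58,75],"delta_pos":[[-0.006,0,0],[0,0,0],[0,0,0],[0,0,0],[0,0,0]],"turn":[0,0,0,0,0]}' 20
python3 -m creep '{"hand":[85,85,85,85,85],"delta_pos":[[0,0,0],[0,0,-0.03],[0,0,-0.05],[0,0,-0.05],[0,0,-0.03]],"turn":[0,0,0,0,0]}' 20
python3 -m creep '{"hand":[85,85,85,85,85],"delta_pos":[[0.02,-0.03,-0.01],[0.03,-0.035,-0.01],[0.03,-0.035,-0.01],[0.03,-0.035,0],[0.02,-0.035,0]],"turn":[0,0,0,0,0]}' 20
python3 -c "
from h import *
c=cam('side'); im=c['pixels'][150:270,290:430,::-1]; cv2.imwrite('pics/i8s.png',cv2.resize(im,None,fx=5,fy=5,interpolation=cv2.INTER_CUBIC))
c=cam('top'); im=c['pixels'][170:280,200:350,::-1]; cv2.imwrite('pics/i8b.png',cv2.resize(im,None,fx=5,fy=5,interpolation=cv2.INTER_CUBIC))
im=c['pixels'][165:285,300:480,::-1]; cv2.imwrite('pics/i8t.png',cv2.resize(im,None,fx=4.4,fy=4.4,interpolation=cv2.INTER_CUBIC))
goto(.468,-.332,.2,88.5,8)
"
```

```text
clock: 38.33
tcp_pos: [0.4284, -0.1792, 0.0667]
orientation: [0.001, 0.017, 1.0, -0.001]
wrist_force: [-9.9, 2.6, 29.9]
finger_gap: 0.0511
clock: 38.75
tcp_pos: [0.4517, -0.1797, 0.0645]
orientation: [-0.0, 0.017, 1.0, -0.001]
wrist_force: [-4.6, -0.8, 7.6]
finger_gap: 0.0507
clock: 39.17
tcp_pos: [0.4567, -0.1792, 0.0634]
orientation: [-0.0, 0.017, 1.0, 0.0]
wrist_force: [0.2, 0.1, 0.5]
finger_gap: 0.0683
clock: 39.58
tcp_pos: [0.4577, -0.1799, 0.1954]
orientation: [0.002, 0.017, 1.0, -0.001]
wrist_force: [0.6, -0.4, 0.9]
finger_gap: 0.0852
clock: 40.0
tcp_pos: [0.3466, -0.3126, 0.2165]
orientation: [0.0, 0.017, 1.0, -0.0]
wrist_force: [0.5, -0.7, -0.1]
finger_gap: 0.085
turn units total 17.85
t 40.1 tcp [ 0.3464 -0.3153  0.216 ] yaw 177.74 tilt [-0.    -0.002 -1.   ] gap 0.085 F [ 0.3  1.2 -0.4] tau [ 0.08 -0.06 -0.01] j [-0.91  0.12 -0.27  1.18 -0.   -0.87]
units total [-0.0169  0.1525  0.0199] norm 0.155 rows>= 2.976289508277001
per row [-0.0021  0.0191  0.0025]
```

View pics/i8s.png

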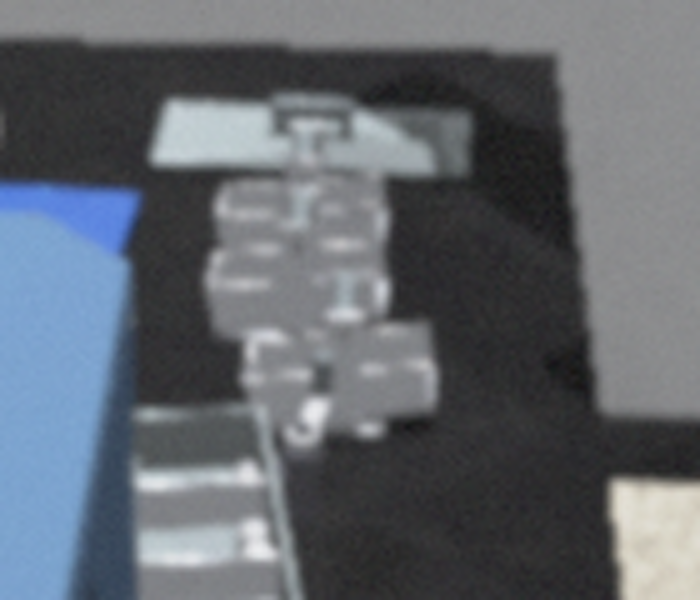

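View pics/i8b.png

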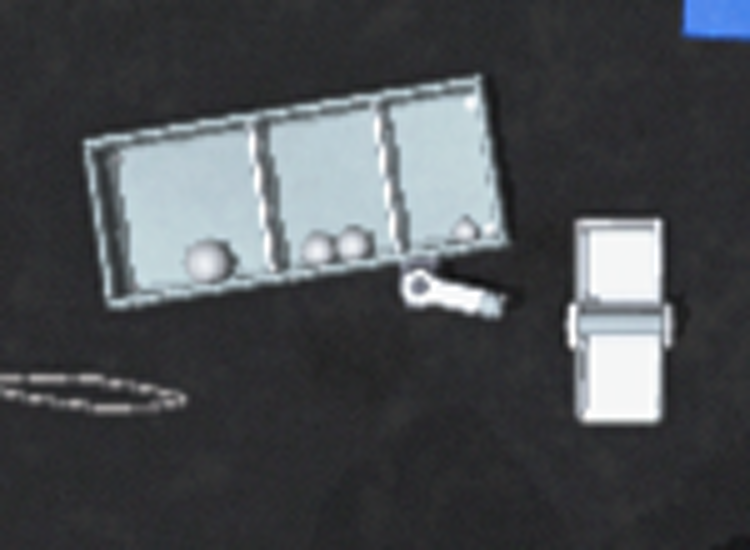

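View pics/i8t.png

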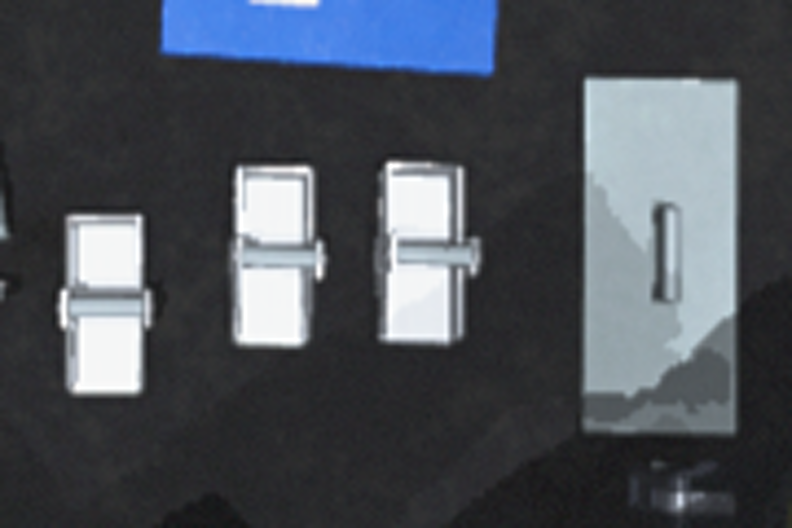

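Run:
```python
from h import *
c,P=avgcloud(4)
print('bar',fitbar(P,205,240,443,465,.03,.05))
Q=P[175:270,425:480].reshape(-1,3);Q=Q[(Q[:,2]>.005)&(Q[:,2]<.02)]; Q=Q[np.linalg.norm(Q[:,:2]-Q[:,:2].mean(0),axis=1)<.125]
# rectangle fit: largest rect
def res(p):
    cs,sn=np.cos(p[2]),np.sin(p[2]); L=(Q[:,:2]-p[:2])@np.array([[cs,-sn],[sn,cs]]); d=np.abs(L)-np.array([.048,.111]); return np.maximum(d,0).sum(1)
from scipy.optimize import minimize
m=Q[:,:2].mean(0); print('mean',m)
u,s,v=np.linalg.svd(Q[:,:2]-m,full_matrices=False); print('long dir',np.degrees(np.arctan2(v[0,1],v[0,0])))
overlay(c,[((.4685,-.332,88.2*np.pi/180),*x) for x in LID],(165,285,400,500),5,'l1')
goto(.468,-.332,.1,178.2,8)
```

```text
bar (array([ 0.46883315, -0.33209549]), np.float64(178.536627829416), array([0.056953  , 0.01098672]), 108, np.float64(0.03953951691351555))
mean [ 0.46819232 -0.33208889]
long dir 177.84264801593582
turn units total -0.02
t 40.3 tcp [ 0.3485 -0.3111  0.2156] yaw 178.11 tilt [ 0.     0.001 -1.   ] gap 0.0849 F [-0.6  0.1 -1.9] tau [-0.01  0.01  0.04] j [-0.9   0.12 -0.27  1.19  0.   -0.87]
units total [-0.1502 -0.0215  0.1445] norm 0.209 rows>= 4.028664944014493
per row [-0.0188 -0.0027  0.0181]
```

View pics/l1.png

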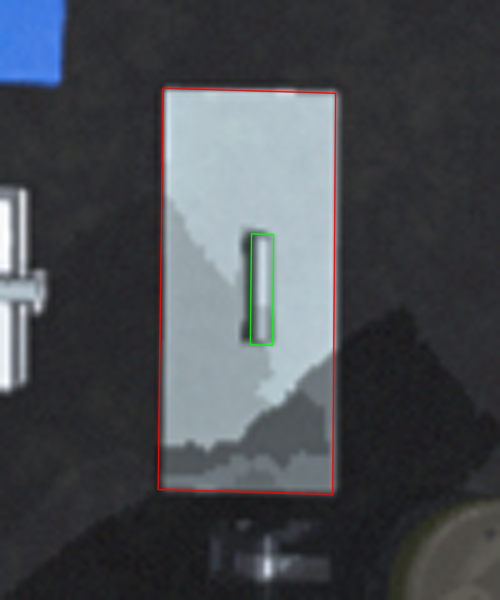

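```bash
python3 -m creep '{"hand":[60,60,60,60,60],"delta_pos":[[-0.03,-0.0045,0.01],[-0.035,-0.005,0.025],[-0.035,-0.005,0.03],[-0.03,-0.004,0.03],[-0.02,-0.003,0.02]],"turn":[0,0,0,0,0]}' 60
python3 -m creep '{"hand":[60,60,60,60,60],"delta_pos":[[0,0,0],[0,0,0],[0,0,0],[0,0,0],[0,0,0]],"turn":[0,0,0,0,0]}'
python3 -c "
from h import *
goto(.4685,-.332,.026,178.2,8)"
```

```text
clock: 40.72
tcp_pos: [0.4701, -0.331, 0.1214]
orientation: [-0.0, 0.015, 1.0, 0.001]
wrist_force: [0.3, -0.2, 0.3]
finger_gap: 0.06
clock: 41.13
tcp_pos: [0.4675, -0.3332, 0.1254]
orientation: [0.001, 0.017, 1.0, -0.001]
wrist_force: [-0.9, -0.2, 0.2]
finger_gap: 0.0596
turn units total -0.03
t 41.13 tcp [ 0.4675 -0.3332  0.1254] yaw 178.06 tilt [-0.002 -0.001 -1.   ] gap 0.0596 F [-0.9 -0.2  0.2] tau [ 0.02  0.04 -0.02] j [-0.76  0.37 -0.17  1.03  0.   -0.73]
units total [-0.0012  0.0015  0.1242] norm 0.124 rows>= 2.3893477270653234
per row [-0.0001  0.0002  0.0155]
```

```bash
python3 -m creep '{"hand":[60,60,60,60,60],"delta_pos":[[-0.001,0.0015,0.02],[0,0,0.035],[0,0,0.03],[0,0,0.02],[0,0,0.01]],"turn":[0,0,0,0,0]}' 60
python3 -m creep '{"hand":[60,60,60,60,60],"delta_pos":[[0,0,0.004],[0,0,0.002],[0,0,0],[0,0,0],[0,0,0]],"turn":[0,0,0,0,0]}'
python3 -m creep '{"hand":[45,30,20,10,5],"delta_pos":[[0,0,0],[0,0,0],[0,0,0],[0,0,0],[0,0,0]],"turn":[0,0,0,0,0]}'
python3 -m creep '{"hand":[5,5,5,5,5],"delta_pos":[[0,0,0],[0,0,0],[0,0,0],[0,0,0],[0,0,0]],"turn":[0,0,0,0,0]}'
python3 -c "
from h import *
goto(.4685,-.332,.026,178.2,8)"
```

```text
clock: 41.55
tcp_pos: [0.4671, -0.3312, 0.0307]
orientation: [-0.001, 0.017, 1.0, 0.001]
wrist_force: [-0.8, -0.5, 0.7]
finger_gap: 0.0598
clock: 41.97
tcp_pos: [0.4691, -0.3325, 0.0283]
orientation: [0.001, 0.017, 1.0, -0.001]
wrist_force: [-0.6, 0.3, 0.2]
finger_gap: 0.0603
clock: 42.38
tcp_pos: [0.4686, -0.3321, 0.0275]
orientation: [0.0, 0.017, 1.0, -0.0]
wrist_force: [-1.3, 0.5, 2.8]
finger_gap: 0.0105
clock: 42.8
tcp_pos: [0.4687, -0.3321, 0.0275]
orientation: [0.0, 0.017, 1.0, -0.0]
wrist_force: [-0.5, -0.5, 5.0]
finger_gap: 0.0108
turn units total -0.03
t 42.8 tcp [ 0.4687 -0.3321  0.0275] yaw 178.07 tilt [-0.001 -0.001 -1.   ] gap 0.0108 F [-0.5 -0.5  5. ] tau [-0.03  0.18 -0.03] j [-0.76  0.46 -0.29  0.82 -0.   -0.72]
units total [0.0002 0.0002 0.0018] norm 0.002 rows>= 0.03590492940029899
per row [0.     0.     0.0002]
```

```bash
python3 -m creep '{"hand":[5,5,5,5,5],"delta_pos":[[0,0,-0.01],[0,0,-0.03],[0,0,-0.04],[0,0,-0.04],[0,0,-0.03]],"turn":[0,0,0,0,0]}'
python3 -m creep '{"hand":[5,5,5,5,5],"delta_pos":[[0,0,-0.015],[0,0,-0.01],[0,0,0],[0,0,0],[0,0,0]],"turn":[0,0,0.4,0.8,0.8]}'
python3 -m creep '{"hand":[5,5,5,5,5],"delta_pos":[[0,0,0],[0,0,0],[0,0,0],[0,0,0],[0,0,0]],"turn":[0.9,0.9,0.9,0.9,0.9]}'
python3 -m creep '{"hand":[5,5,5,5,5],"delta_pos":[[0,0,0],[0,0,0],[0,0,0],[0,0,0],[0,0,0]],"turn":[0.9,0.9,0.9,0.9,0.9]}'
python3 -m creep '{"hand":[5,5,5,5,5],"delta_pos":[[0,0,0],[0,0,0],[0,0,0],[0,0,0],[0,0,0]],"turn":[0.9,0.9,0.9,0.8,0.4]}'
python3 -c "
from h import *
gobox(0,0,.17,90,n=15)
c=cam('side'); im=c['pixels'][80:270,250:470,::-1]; cv2.imwrite('pics/l2s.png',cv2.resize(im,None,fx=3.2,fy=3.2,interpolation=cv2.INTER_CUBIC))"
```

```text
clock: 43.22
tcp_pos: [0.4684, -0.3316, 0.1489]
orientation: [0.0, 0.017, 1.0, 0.0]
wrist_force: [-0.4, -0.2, -2.9]
finger_gap: 0.0106
clock: 43.63
tcp_pos: [0.4678, -0.3311, 0.1661]
orientation: [-0.001, 0.106, 0.994, 0.001]
wrist_force: [-0.2, -0.3, -2.8]
finger_gap: 0.0108
clock: 44.05
tcp_pos: [0.4676, -0.331, 0.1656]
orientation: [-0.001, 0.298, 0.955, 0.001]
wrist_force: [-0.5, -0.1, -2.2]
finger_gap: 0.0107
clock: 44.47
tcp_pos: [0.4676, -0.331, 0.1656]
orientation: [-0.002, 0.478, 0.878, 0.001]
wrist_force: [-0.6, -0.9, -2.9]
finger_gap: 0.0109
clock: 44.88
tcp_pos: [0.4676, -0.331, 0.1656]
orientation: [-0.002, 0.62, 0.785, 0.0]
wrist_force: [-0.9, 0.3, -2.5]
finger_gap: 0.011
world [0.508  0.1915]
turn units total 0.92
t 44.88 tcp [ 0.4676 -0.331   0.1656] yaw 103.39 tilt [ 0.003 -0.002 -1.   ] gap 0.011 F [-0.9  0.3 -2.5] tau [ 0.04 -0.03 -0.02] j [-0.76  0.34 -0.1   1.13  0.    0.58]
units total [ 0.6377  0.1499 -0.0055] norm 0.655 rows>= 12.597374277178101
per row [ 0.0425  0.01   -0.0004]
```

View pics/l2s.png

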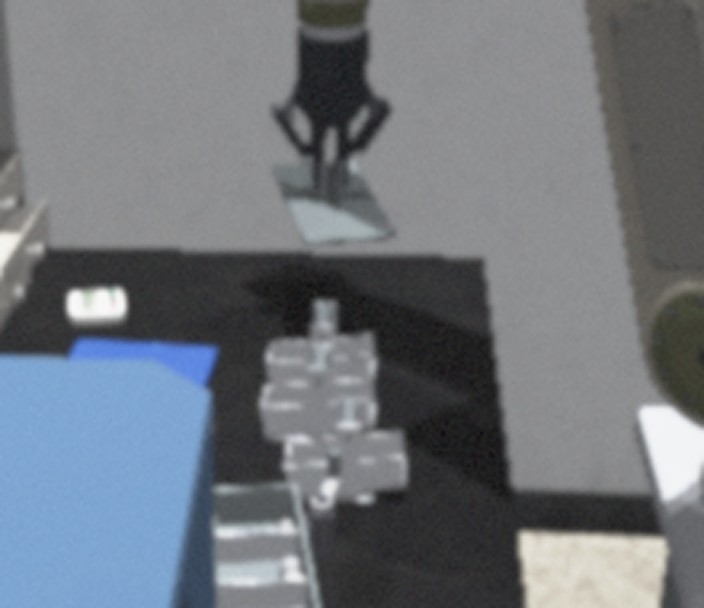

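```bash
python3 -m creep '{"hand":[5,5,5,5,5],"delta_pos":[[0,0,0],[0,0,0],[0.013,0.003,0],[0.026,0.006,0],[0.04,0.009,0]],"turn":[0.5,0.42,0,0,0]}'
python3 -m creep '{"hand":[5,5,5,5,5],"delta_pos":[[0.044,0.0103,0],[0.044,0.0103,0],[0.044,0.0103,0],[0.044,0.0103,0],[0.044,0.0103,0]],"turn":[0,0,0,0,0]}'
python3 -m creep '{"hand":[5,5,5,5,5],"delta_pos":[[0.044,0.0103,0],[0.044,0.0103,0],[0.044,0.0103,0],[0.044,0.0103,0],[0.044,0.0103,0]],"turn":[0,0,0,0,0]}'
python3 -m creep '{"hand":[5,5,5,5,5],"delta_pos":[[0.044,0.0103,0],[0.038,0.009,0],[0.026,0.006,0],[0.009,0.002,0],[0,0,0]],"turn":[0,0,0,0,0]}'
python3 -m creep '{"hand":[5,5,5,5,5],"delta_pos":[[0,0,0],[0,0,0],[0,0,0],[0,0,0],[0,0,0]],"turn":[0,0,0,0,0]}'
python3 -c "
from h import *
gobox(0,0,.0645,90,n=5);inbox()
c=cam('top');im=c['pixels'][130:270,180:340,::-1]; cv2.imwrite('pics/l3t.png',cv2.resize(im,None,fx=4.2,fy=4.2,interpolation=cv2.INTER_CUBIC))"
```

```text
clock: 45.35
tcp_pos: [0.4725, -0.2676, 0.1661]
orientation: [-0.0, 0.65, 0.76, -0.0]
wrist_force: [0.7, -0.2, -1.4]
finger_gap: 0.0109
clock: 45.77
tcp_pos: [0.4849, -0.0843, 0.1666]
orientation: [-0.001, 0.649, 0.761, -0.0]
wrist_force: [1.1, 0.1, -2.6]
finger_gap: 0.0104
clock: 46.18
tcp_pos: [0.4979, 0.0958, 0.1666]
orientation: [-0.001, 0.649, 0.761, -0.0]
wrist_force: [0.7, -0.4, -2.7]
finger_gap: 0.0111
clock: 46.6
tcp_pos: [0.5051, 0.1912, 0.1664]
orientation: [-0.001, 0.648, 0.762, -0.0]
wrist_force: [0.1, -0.3, -2.0]
finger_gap: 0.0104
clock: 47.02
tcp_pos: [0.5064, 0.1882, 0.1672]
orientation: [0.0, 0.65, 0.76, 0.0]
wrist_force: [1.0, -0.3, -2.9]
finger_gap: 0.0105
world [0.508  0.1915]
turn units total 0.01
t 47.02 tcp [0.5064 0.1882 0.1672] yaw 98.88 tilt [-0.  0. -1.] gap 0.0105 F [ 1.  -0.3 -2.9] tau [-0.   -0.01 -0.02] j [ 0.21  0.28 -0.19  1.1  -0.    1.62]
units total [0.0037 0.0027 0.1283] norm 0.128 rows>= 2.4697745466275935
per row [0.0007 0.0005 0.0257]
inbox [-0.0021 -0.003   0.1672]
```

View pics/l3t.png

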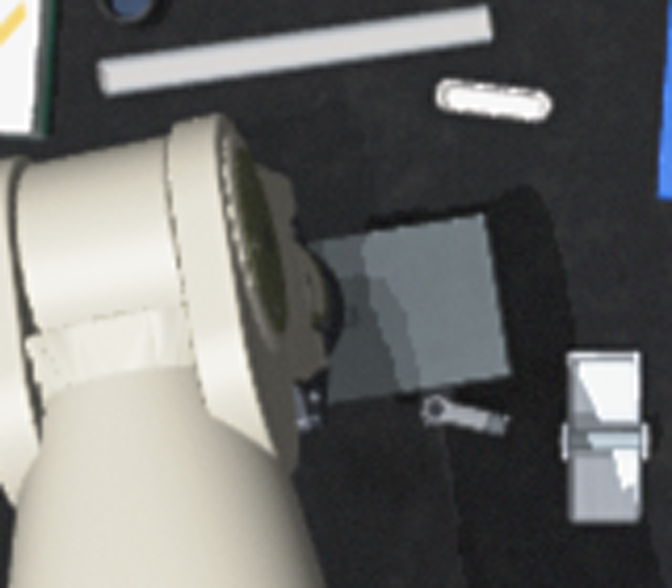

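```bash
python3 -m creep '{"hand":[5,5,5,5,5],"delta_pos":[[0.0037,0.0027,0.02],[0,0,0.03],[0,0,0.025],[0,0,0.015],[0,0,0.005]],"turn":[0,0,0,0,0]}'
python3 -m creep '{"hand":[5,5,5,5,5],"delta_pos":[[0,0,0],[0,0,0],[0,0,0],[0,0,0],[0,0,0]],"turn":[0,0,0,0,0]}'
python3 -c "
from h import *
gobox(0,0,.0645,90,n=5);inbox()
c=cam('top');im=cv2.imread('pics/top0.png'); c['pixels']=im[:,:,::-1].copy(); overlay(c,[(B,*x) for x in BOX],(180,240,210,310),7.5,'o3')"
```

```text
clock: 47.48
tcp_pos: [0.5064, 0.1917, 0.0888]
orientation: [-0.001, 0.65, 0.76, -0.002]
wrist_force: [-0.7, 0.5, -2.4]
finger_gap: 0.0105
clock: 47.9
tcp_pos: [0.5087, 0.1926, 0.0921]
orientation: [0.001, 0.65, 0.76, 0.001]
wrist_force: [0.1, -0.3, -2.5]
finger_gap: 0.0107
world [0.508  0.1915]
turn units total 0.03
t 47.9 tcp [0.5087 0.1926 0.0921] yaw 98.97 tilt [ 0.     0.002 -1.   ] gap 0.0107 F [ 0.1 -0.3 -2.5] tau [ 0.04 -0.02  0.01] j [ 0.21  0.34 -0.29  0.93  0.    1.63]
units total [-0.0013 -0.0011  0.0345] norm 0.035 rows>= 0.6643355008972958
per row [-0.0003 -0.0002  0.0069]
inbox [0.0008 0.001  0.0921]
```

View pics/o3.png

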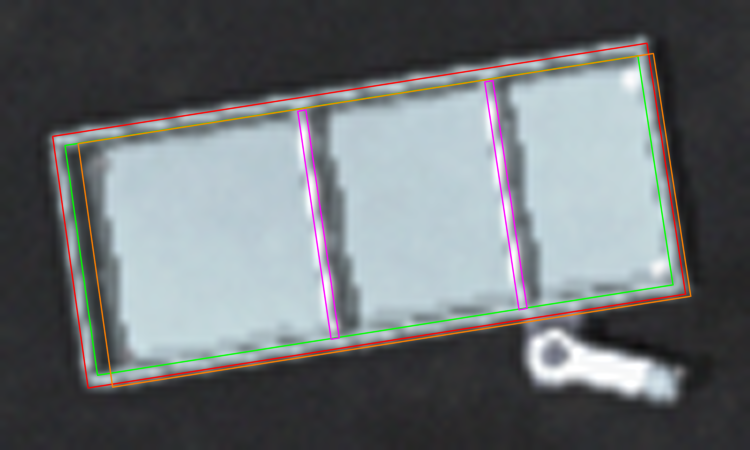

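```bash
python3 -m creep '{"hand":[5,5,5,5,5],"delta_pos":[[-0.0012,-0.001,0.004],[0,0,0.007],[0,0,0.007],[0,0,0.006],[0,0,0.004]],"turn":[0,0,0,0,0]}'
python3 -c "
from h import *
gobox(0,0,.0645,90,n=5);inbox()"
python3 -m creep '{"hand":[5,5,5,5,5],"delta_pos":[[0,0,0.003],[0,0,0.002],[0,0,0.001],[0,0,0],[0,0,0]],"turn":[0,0,0,0,0]}'
python3 -c "
from h import *
gobox(0,0,.0645,90,n=5);inbox()"
```

```text
clock: 48.37
tcp_pos: [0.5067, 0.1913, 0.0676]
orientation: [-0.0, 0.65, 0.76, -0.001]
wrist_force: [-0.8, -0.5, -1.8]
finger_gap: 0.0107
world [0.508  0.1915]
turn units total 0.03
t 48.37 tcp [0.5067 0.1913 0.0676] yaw 98.97 tilt [ 0.    -0.001 -1.   ] gap 0.0107 F [-0.8 -0.5 -1.8] tau [-0.06 -0.05  0.06] j [ 0.21  0.37 -0.33  0.88  0.    1.63]
units total [0.     0.0017 0.0038] norm 0.004 rows>= 0.08050248613247138
per row [0.     0.0003 0.0008]
inbox [-0.0014 -0.      0.0676]
clock: 48.78
tcp_pos: [0.5069, 0.1913, 0.0644]
orientation: [-0.0, 0.65, 0.76, -0.0]
wrist_force: [-3.4, -0.9, 5.9]
finger_gap: 0.0109
world [0.508  0.1915]
turn units total 0.03
t 48.78 tcp [0.5069 0.1913 0.0644] yaw 98.98 tilt [-0. -0. -1.] gap 0.0109 F [-3.4 -0.9  5.9] tau [-0.23  0.8  -0.03] j [ 0.21  0.37 -0.33  0.87 -0.    1.63]
units total [ 0.      0.0014 -0.0001] norm 0.001 rows>= 0.026295695270401417
per row [ 0.      0.0003 -0.    ]
inbox [-0.0011 -0.      0.0644]
```

```bash
python3 -m creep '{"hand":[15,25,35,40,40],"delta_pos":[[0,0,0],[0,0,0],[0,0,0],[0,0,0],[0,0,-0.01]],"turn":[0,0,0,0,0]}'
python3 -m creep '{"hand":[40,40,40,40,40],"delta_pos":[[0,0,-0.03],[0,0,-0.04],[0,0,-0.04],[0,0,-0.03],[0,0,-0.01]],"turn":[0,0,0,0,0]}'
python3 -m creep '{"hand":[30,20,10,0,0],"delta_pos":[[-0.03,0.02,0],[-0.05,0,0],[-0.05,0,0],[-0.04,0,0],[-0.02,0,0]],"turn":[0,0,0,0,0]}'
python3 - <<'E'
from h import *
c,P=avgcloud(3)
Q=P[175:240,205:310].reshape(-1,3);Q=Q[(Q[:,2]>.042)&(Q[:,2]<.055)&(np.abs(Q[:,0]-.508)<.09)]
A=np.c_[Q[:,:2]-Q[:,:2].mean(0),np.ones(len(Q))]; k=np.linalg.lstsq(A,Q[:,2],rcond=None)[0]; print('plane',k,len(Q),Q[:,:2].mean(0))
overlay(c,[(B,rect(-.048,.048,-.111,.111,.047),(0,0,255)),(B,rect(-.006,.006,-.03,.03,.076),(0,255,0))],(165,275,200,340),5.5,'l4')
cs=cam('side'); im=cs['pixels'][180:310,290:440,::-1]; cv2.imwrite('pics/l4s.png',cv2.resize(im,None,fx=4.5,fy=4.5,interpolation=cv2.INTER_CUBIC))
goto(.5,.1,.1);inbox()
E
```

```text
clock: 49.2
tcp_pos: [0.5064, 0.1912, 0.0708]
orientation: [-0.001, 0.65, 0.76, -0.001]
wrist_force: [-0.5, -0.6, 0.2]
finger_gap: 0.04
clock: 49.62
tcp_pos: [0.5095, 0.1919, 0.1969]
orientation: [0.002, 0.65, 0.76, 0.003]
wrist_force: [0.8, 0.8, 0.1]
finger_gap: 0.0399
clock: 50.03
tcp_pos: [0.5471, 0.0404, 0.1914]
orientation: [0.0, 0.651, 0.759, -0.0]
wrist_force: [1.0, -0.4, -0.3]
finger_gap: -0.0001
plane [-1.02191543e-03 -6.20602364e-05  4.87048063e-02] 1777 [0.50241807 0.23355471]
t 50.23 tcp [0.5465 0.0436 0.1914] yaw 98.9 tilt [ 0.001 -0.001 -1.   ] gap -0.0001 F [ 0.4  0.4 -0.5] tau [-0.03 -0.05 -0.01] j [-0.07  0.28 -0.12  1.17  0.    1.35]
units total [ 0.0787 -0.0465  0.1143] norm 0.146 rows>= 2.8142579746452068
per row [ 0.0157 -0.0093  0.0229]
inbox [ 0.0154 -0.1521  0.1914]
```

View pics/l4.png

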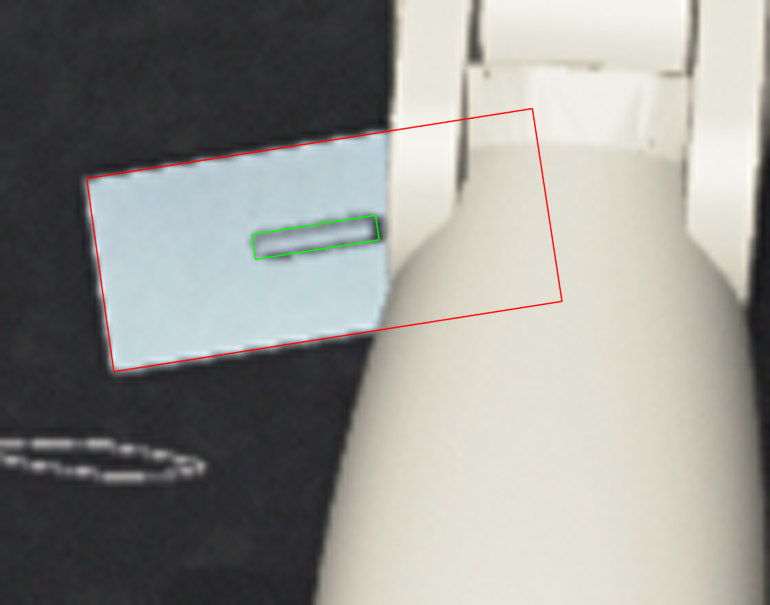

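View pics/l4s.png

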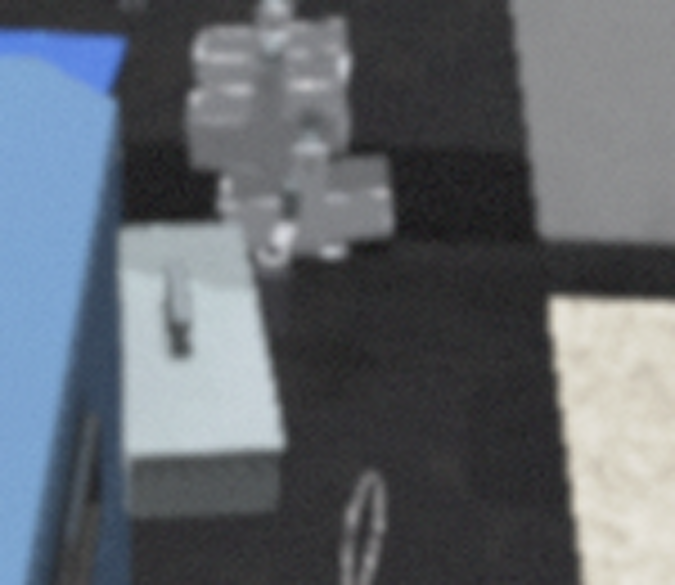

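```bash
python3 -m creep '{"hand":[0,0,0,0,0],"delta_pos":[[-0.03,0.02,0],[-0.05,0.01,0],[-0.05,0,0],[-0.05,0,0],[-0.02,0,0]],"turn":[0,0,0,0,0]}'
python3 - <<'E'
from h import *
c,P=avgcloud(4)
Q=P[215:245,285:310].reshape(-1,3)
for lo,hi in [(.07,.095),(.045,.066)]:
    q=Q[(Q[:,2]>lo)&(Q[:,2]<hi)]; print(lo,len(q),q.mean(0))
    d=q[:,:2].mean(0)-np.array(B[:2]); cs,sn=np.cos(B[2]),np.sin(B[2]); b=np.array([cs*d[0]+sn*d[1],-sn*d[0]+cs*d[1]]); print('box',b, 'ang',np.arctan2(b[0]+.062,-(b[1]+.06)),'r',np.hypot(b[0]+.062,b[1]+.06))
th=-.37
pts=lambda th,z:np.array([[-.062+.04*np.sin(th)+.006*np.cos(a),-.06-.04*np.cos(th)+.006*np.sin(a),z] for a in np.linspace(0,6.28,20)])
overlay(c,[(B,pts(-.37,.081),(0,0,255)),(B,pts(-.25,.081),(0,255,0)),(B,rect(-.048,.048,-.111,.111,.047),(0,0,255))],(200,260,260,340),9,'p1')
goto(.4473,.0837,.12,98.8)
E
```

```text
clock: 50.65
tcp_pos: [0.5964, -0.1132, 0.1914]
orientation: [0.001, 0.65, 0.76, -0.0]
wrist_force: [0.4, 1.7, 0.1]
finger_gap: 0.0001
0.07 15 [0.44796234 0.08408009 0.08227406]
box [-0.0757851 -0.0969545] ang -0.3570416782682883 r 0.039441907326478606
0.045 161 [0.47102779 0.10216119 0.05173289]
box [-0.050222   -0.08262032] ang 0.4800561981546724 r 0.025502945558182378
turn units total 0.04
t 50.85 tcp [ 0.5951 -0.1092  0.1915] yaw 99.01 tilt [ 0.001 -0.001 -1.   ] gap 0.0001 F [0.6 0.4 0.1] tau [0.02 0.01 0.02] j [-0.31  0.39  0.03  1.21  0.    1.1 ]
units total [ 0.2665 -0.1457  0.0894] norm 0.317 rows>= 6.0892490065381715
per row [ 0.0533 -0.0291  0.0179]
```

View pics/p1.png

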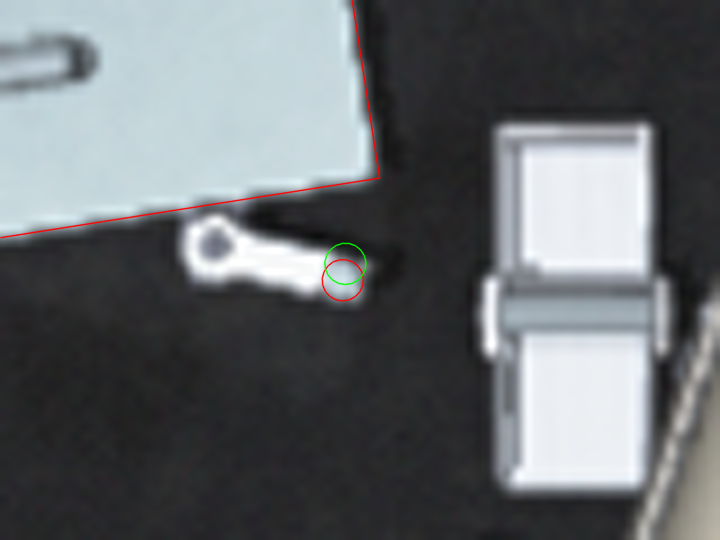

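```bash
python3 -m creep '{"hand":[20,35,40,40,40],"delta_pos":[[0.02,-0.011,0],[0.04,-0.022,0],[0.045,-0.025,0],[0.045,-0.025,0],[0.045,-0.025,0]],"turn":[0,0,0,0,0]}' 40
python3 -m creep '{"hand":[40,40,40,40,40],"delta_pos":[[0.04,-0.022,0.01],[0.022,-0.012,0.02],[0.01,-0.005,0.03],[0,0,0.02],[0,0,0.01]],"turn":[0,0,0,0,0]}'
python3 -m creep '{"hand":[40,40,40,40,40],"delta_pos":[[0,0,0],[0,0,0],[0,0,0],[0,0,0],[0,0,0]],"turn":[0,0,0,0,0]}'
python3 -c "
from h import *
goto(.448,.084,.073,98.8);inbox()"
```

```text
clock: 51.27
tcp_pos: [0.4835, 0.0333, 0.1918]
orientation: [-0.0, 0.649, 0.761, 0.0]
wrist_force: [0.7, 0.3, -0.0]
finger_gap: 0.04
clock: 51.68
tcp_pos: [0.443, 0.0847, 0.1183]
orientation: [-0.001, 0.648, 0.762, -0.001]
wrist_force: [-0.2, -1.5, -0.2]
finger_gap: 0.0398
clock: 52.1
tcp_pos: [0.4469, 0.0819, 0.1207]
orientation: [0.001, 0.65, 0.76, 0.001]
wrist_force: [-0.1, -0.2, 0.1]
finger_gap: 0.0401
turn units total 0.03
t 52.1 tcp [0.4469 0.0819 0.1207] yaw 98.94 tilt [-0.     0.002 -1.   ] gap 0.0401 F [-0.1 -0.2  0.1] tau [ 0.02  0.   -0.01] j [ 0.    0.16 -0.47  0.94  0.    1.42]
units total [0.0024 0.0018 0.0597] norm 0.06 rows>= 1.1491282985849722
per row [0.0005 0.0004 0.0119]
inbox [-0.0772 -0.099   0.1207]
```

```bash
python3 -m creep '{"hand":[40,40,40,40,40],"delta_pos":[[0.0024,0.0018,0.01],[0,0,0.02],[0,0,0.018],[0,0,0.01],[0,0,0.002]],"turn":[0,0,0,0,0]}' 30
python3 -m creep '{"hand":[30,20,10,5,5],"delta_pos":[[0,0,0],[0,0,0],[0,0,0],[0,0,0],[0,0,0]],"turn":[0,0,0,0,0]}'
python3 -c "
from h import *
goto(.448,.084,.073,98.8);inbox()
t0=-.36
import math
ts=np.linspace(-.36,1.62,16)
p=np.c_[.04*np.sin(ts),-.04*np.cos(ts)]
d=np.diff(p,axis=0)/.8
print(np.round(np.c_[d[:,1],d[:,0]],4).tolist())
c=cam('top');im=c['pixels'][170:270,200:340,::-1]; cv2.imwrite('pics/p2.png',cv2.resize(im,None,fx=5,fy=5,interpolation=cv2.INTER_CUBIC))"
```

```text
clock: 52.52
tcp_pos: [0.4459, 0.0841, 0.0702]
orientation: [-0.001, 0.65, 0.76, -0.001]
wrist_force: [0.5, -0.1, 0.1]
finger_gap: 0.0396
clock: 52.93
tcp_pos: [0.4476, 0.0841, 0.0725]
orientation: [0.001, 0.65, 0.76, 0.0]
wrist_force: [-0.3, -1.4, 1.4]
finger_gap: 0.0111
turn units total 0.03
t 52.93 tcp [0.4476 0.0841 0.0725] yaw 98.97 tilt [-0.     0.001 -1.   ] gap 0.0111 F [-0.3 -1.4  1.4] tau [-0.19  0.05 -0.02] j [ 0.01  0.21 -0.53  0.82 -0.    1.42]
units total [-0.0002  0.0004 -0.0006] norm 0.001 rows>= 0.01424327116893404
per row [-0.      0.0001 -0.0001]
inbox [-0.0761 -0.0969  0.0725]
[[-0.0019, 0.0063], [-0.0011, 0.0065], [-0.0002, 0.0066], [0.0007, 0.0066], [0.0015, 0.0064], [0.0024, 0.0062], [0.0032, 0.0058], [0.0039, 0.0053], [0.0046, 0.0048], [0.0051, 0.0041], [0.0056, 0.0034], [0.006, 0.0026], [0.0063, 0.0018], [0.0065, 0.001], [0.0066, 0.0001]]
```

View pics/p2.png

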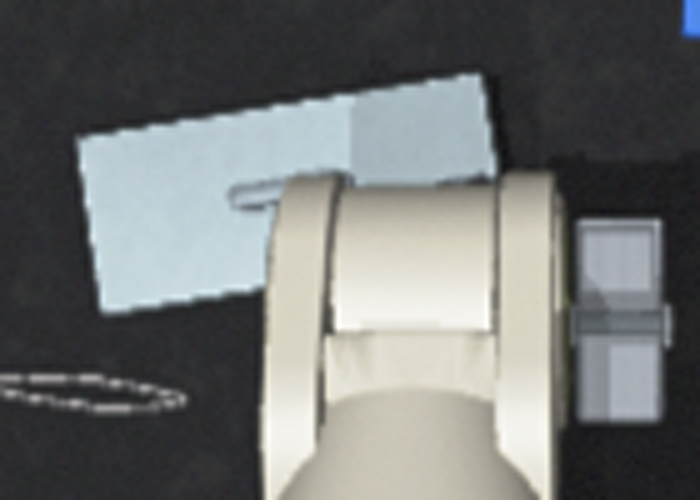

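Post pinched (gap 11 mm). Swing along the arc.

```bash
python3 -m creep '{"hand":[5,5,5,5,5],"delta_pos":[[-0.0019,0.0063,0],[-0.0011,0.0065,0],[-0.0002,0.0066,0],[0.0007,0.0066,0],[0.0015,0.0064,0]],"turn":[0,0,0,0,0]}' 30
python3 -c "
from h import *
inbox();goto(.448,.084,.073)"
python3 -m creep '{"hand":[5,5,5,5,5],"delta_pos":[[0.0024,0.0062,0],[0.0032,0.0058,0],[0.0039,0.0053,0],[0.0046,0.0048,0],[0.0051,0.0041,0]],"turn":[0,0,0,0,0]}' 30
python3 -c "
from h import *
inbox();goto(.448,.084,.073)"
python3 -m creep '{"hand":[5,5,5,5,5],"delta_pos":[[0.0056,0.0034,0],[0.006,0.0026,0],[0.0063,0.0018,0],[0.0065,0.001,0],[0.0066,0.0001,0]],"turn":[0,0,0,0,0]}' 30
python3 -c "
from h import *
inbox();goto(.448,.084,.073)
cs=cam('side'); im=cs['pixels'][180:310,290:440,::-1]; cv2.imwrite('pics/p3s.png',cv2.resize(im,None,fx=4.5,fy=4.5,interpolation=cv2.INTER_CUBIC))"
```

```text
clock: 53.4
tcp_pos: [0.4727, 0.0857, 0.0723]
orientation: [0.001, 0.65, 0.76, -0.002]
wrist_force: [-5.7, -7.1, 4.7]
finger_gap: 0.0108
inbox [-0.0511 -0.0991  0.0723]
t 53.4 tcp [0.4727 0.0857 0.0723] yaw 98.91 tilt [-0.004 -0.001 -1.   ] gap 0.0108 F [-5.7 -7.1  4.7] tau [-0.62  1.11  0.12] j [ 0.01  0.26 -0.47  0.84 -0.    1.43]
units total [ 0.0026 -0.0309 -0.0009] norm 0.031 rows>= 0.5962283141187462
per row [ 0.0005 -0.0062 -0.0002]
clock: 53.82
tcp_pos: [0.4903, 0.1055, 0.0722]
orientation: [-0.0, 0.65, 0.76, -0.001]
wrist_force: [-6.6, -5.8, 6.8]
finger_gap: 0.0105
inbox [-0.0307 -0.0823  0.0722]
t 53.82 tcp [0.4903 0.1055 0.0722] yaw 98.96 tilt [-0.001 -0.002 -1.   ] gap 0.0105 F [-6.6 -5.8  6.8] tau [-1.2   1.17  0.29] j [ 0.05  0.3  -0.42  0.86 -0.    1.47]
units total [-0.0183 -0.0564 -0.001 ] norm 0.059 rows>= 1.139926879762348
per row [-0.0037 -0.0113 -0.0002]
clock: 54.23
tcp_pos: [0.495, 0.1312, 0.0723]
orientation: [0.001, 0.65, 0.76, -0.0]
wrist_force: [0.8, -6.8, 2.1]
finger_gap: 0.0107
inbox [-0.0221 -0.0576  0.0723]
t 54.23 tcp [0.495  0.1312 0.0723] yaw 98.95 tilt [-0.002  0.001 -1.   ] gap 0.0107 F [ 0.8 -6.8  2.1] tau [-1.4  -0.17  0.27] j [ 0.1   0.31 -0.4   0.86 -0.    1.52]
units total [-0.0491 -0.0672 -0.0009] norm 0.083 rows>= 1.6010968700868453
per row [-0.0098 -0.0134 -0.0002]
```

View pics/p3s.png

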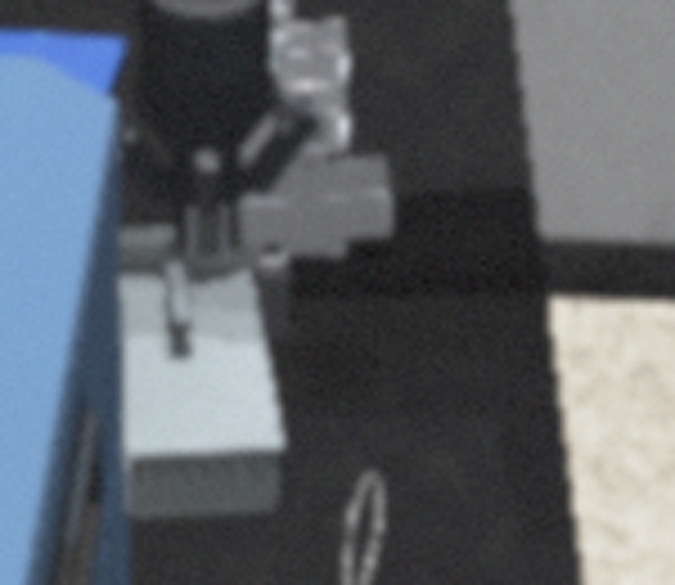

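```bash
python3 -m creep '{"hand":[8,15,22,28,30],"delta_pos":[[0,0,0],[0,0,0],[0,0,0],[0,0,0],[0,0,-0.01]],"turn":[0,0,0,0,0]}' 20
python3 -m creep '{"hand":[30,30,30,30,30],"delta_pos":[[0,0,-0.03],[0,0,-0.05],[0,0,-0.05],[0,0,-0.04],[0,0,-0.02]],"turn":[0,0,0,0,0]}'
python3 -m creep '{"hand":[30,30,30,30,30],"delta_pos":[[-0.03,0,0],[-0.05,0,0],[-0.05,0,0],[-0.05,0,0],[-0.05,0,0]],"turn":[0,0,0,0,0]}'
python3 -m creep '{"hand":[30,30,30,30,30],"delta_pos":[[-0.05,0.01,0],[-0.04,0.01,0],[-0.02,0,0],[0,0,0],[0,0,0]],"turn":[0,0,0,0,0]}'
python3 - <<'E'
from h import *
c,P=avgcloud(4)
Q=P[180:245,205:310].reshape(-1,3); L=(Q[:,:2]-np.array(B[:2])); cs,sn=np.cos(B[2]),np.sin(B[2]); L=L@np.array([[cs,-sn],[sn,cs]])
m=(Q[:,2]>.07)&(L[:,1]<-.035)&(L[:,1]>-.11); b=L[m].mean(0); print('post',b,m.sum(),'ang',np.arctan2(b[0]+.062,-(b[1]+.06)),'r',np.hypot(b[0]+.062,b[1]+.06))
m=(Q[:,2]>.042)&(Q[:,2]<.0525)&(np.abs(L[:,0])<.046)&(np.abs(L[:,1])<.109)
k=np.linalg.lstsq(np.c_[L[m],np.ones(m.sum())],Q[m,2],rcond=None)[0]; print('lid plane',k,m.sum())
overlay(c,[(B,rect(-.048,.048,-.111,.111,.047),(0,0,255)),(B,rect(-.006,.006,-.03,.03,.076),(0,255,0))],(165,275,200,340),5.5,'q1')
cv2.imwrite('pics/q2.png',c['pixels'][120:290,130:500,::-1].repeat(2,0).repeat(2,1))
cs_=cam('side','q3'); im=cs_['pixels'][150:310,280:440,::-1]; cv2.imwrite('pics/q3.png',cv2.resize(im,None,fx=3.7,fy=3.7,interpolation=cv2.INTER_CUBIC))
inbox();goto(.5,0,.2)
E
```

```text
clock: 54.7
tcp_pos: [0.493, 0.1313, 0.0786]
orientation: [-0.001, 0.65, 0.76, -0.001]
wrist_force: [-0.6, 0.7, 0.0]
finger_gap: 0.03
clock: 55.12
tcp_pos: [0.4959, 0.1316, 0.2371]
orientation: [0.002, 0.65, 0.76, 0.002]
wrist_force: [1.4, -0.2, 0.1]
finger_gap: 0.03
clock: 55.53
tcp_pos: [0.5229, -0.0518, 0.2327]
orientation: [0.0, 0.649, 0.76, 0.0]
wrist_force: [-0.1, 0.3, -0.4]
finger_gap: 0.03
clock: 55.95
tcp_pos: [0.552, -0.135, 0.2317]
orientation: [-0.001, 0.65, 0.76, 0.0]
wrist_force: [0.2, 0.2, -0.2]
finger_gap: 0.0297
post [-0.02044336 -0.06320558] 16 ang 1.4938112700146 r 0.04168008849967533
lid plane [-0.00126667  0.0003948   0.04875875] 2584
inbox [-0.006  -0.3276  0.2322]
t 56.2 tcp [ 0.5522 -0.1331  0.2322] yaw 99.09 tilt [ 0.  0. -1.] gap 0.0296 F [-0.1 -0.2  0.9] tau [-0.    0.01  0.04] j [-0.38  0.3   0.01  1.27  0.    1.03]
units total [ 0.1746 -0.0382  0.0402] norm 0.183 rows>= 3.52378874451504
per row [ 0.0349 -0.0076  0.008 ]
```

View pics/q1.png

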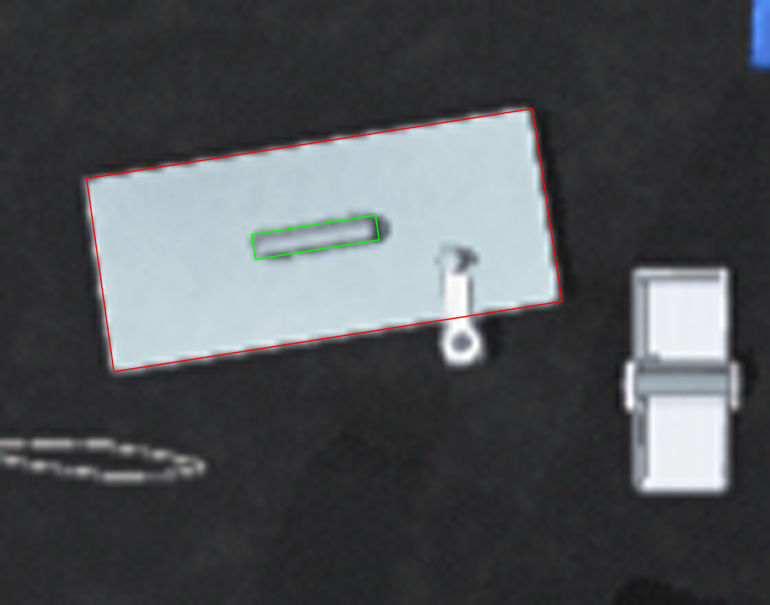

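View pics/q2.png

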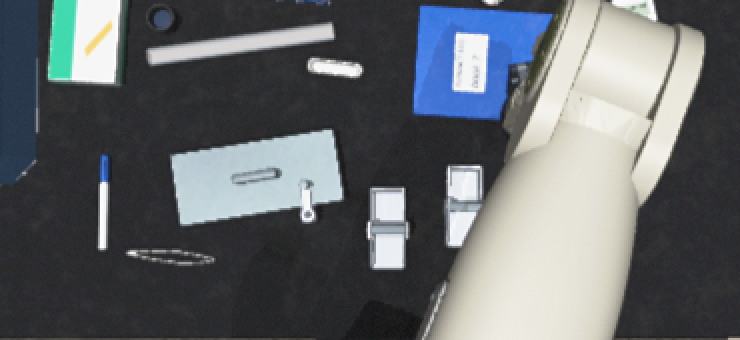

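View pics/q3.png

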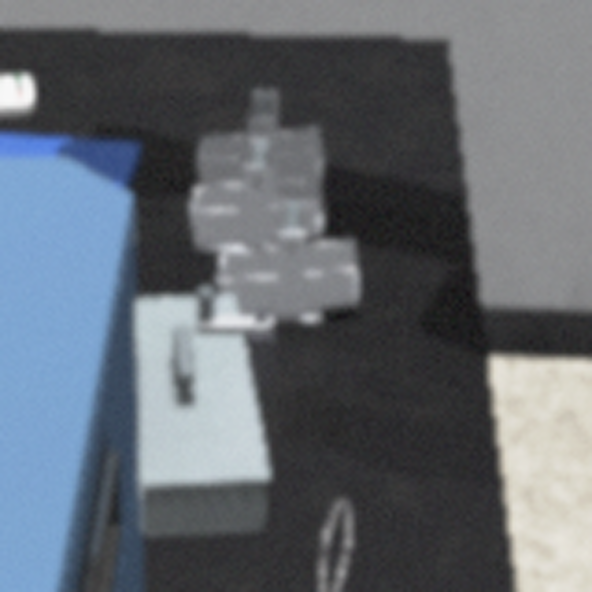

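```bash
python3 -m creep '{"hand":[20,10,0,0,0],"delta_pos":[[0.03,-0.005,0],[0.045,-0.005,0],[0.05,-0.005,0],[0.05,-0.004,0],[0.05,0,0]],"turn":[0,0,0,0,0]}' 20
python3 -m creep '{"hand":[0,0,0,0,0],"delta_pos":[[0.04,0,0.02],[0.015,0,0.03],[0,0,0.04],[0,0,0.04],[0,0,0.03]],"turn":[0,0,0,0,0]}'
python3 -m creep '{"hand":[0,0,0,0,0],"delta_pos":[[0,0,0.02],[0,0,0.01],[0,0,0.003],[0,0,0],[0,0,0]],"turn":[0,0,0,0,0]}'
python3 -c "
from h import *
inbox();gobox(-.021,-.077,.073,90)"
```

```text
clock: 56.62
tcp_pos: [0.5079, 0.0431, 0.2322]
orientation: [-0.0, 0.649, 0.76, 0.0]
wrist_force: [1.5, 0.5, 0.0]
finger_gap: 0.0
clock: 57.03
tcp_pos: [0.501, 0.086, 0.1022]
orientation: [-0.0, 0.648, 0.761, -0.0]
wrist_force: [-0.5, -0.0, -0.5]
finger_gap: -0.0002
clock: 57.45
tcp_pos: [0.5034, 0.0845, 0.0786]
orientation: [0.001, 0.649, 0.76, 0.001]
wrist_force: [-0.1, 0.8, 0.0]
finger_gap: -0.0
inbox [-0.021  -0.105   0.0786]
world [0.499  0.1122]
turn units total 0.04
t 57.45 tcp [0.5034 0.0845 0.0786] yaw 99.0 tilt [-0.     0.002 -1.   ] gap -0.0 F [-0.1  0.8  0. ] tau [-0.03  0.01  0.02] j [ 0.01  0.3  -0.4   0.87  0.    1.42]
units total [ 0.035 -0.     0.007] norm 0.036 rows>= 0.6873417807546051
per row [ 0.007  -0.      0.0014]
```

```bash
python3 -m creep '{"hand":[0,0,0,0,0],"delta_pos":[[0.007,0,0.003],[0.01,0,0.002],[0.01,0,0],[0.007,0,0],[0.003,0,0]],"turn":[0,0,0,0,0]}'
python3 -c "
from h import *
inbox();goto(.5,.1,.073)"
python3 -m creep '{"hand":[0,0,0,0,0],"delta_pos":[[0.003,0,0],[0.003,0,0],[0,0,0],[0,0,0],[0,0,0]],"turn":[0,0,0,0,0]}'
python3 -c "
from h import *
inbox();goto(.5,.1,.073)"
```

```text
clock: 57.87
tcp_pos: [0.4985, 0.113, 0.0739]
orientation: [0.002, 0.649, 0.76, -0.001]
wrist_force: [1.7, -11.1, 1.3]
finger_gap: -0.0003
inbox [-0.0214 -0.0761  0.0739]
t 57.87 tcp [0.4985 0.113  0.0739] yaw 99.0 tilt [-0.004  0.001 -1.   ] gap -0.0003 F [  1.7 -11.1   1.3] tau [-2.21 -0.34 -0.01] j [ 0.07  0.31 -0.4   0.86 -0.    1.48]
units total [-0.0164 -0.0007  0.0011] norm 0.016 rows>= 0.3155042460221922
per row [-0.0033 -0.0001  0.0002]
clock: 58.28
tcp_pos: [0.4985, 0.1134, 0.074]
orientation: [0.005, 0.651, 0.759, -0.004]
wrist_force: [2.4, -19.9, 0.9]
finger_gap: -0.0002
inbox [-0.0214 -0.0757  0.074 ]
t 58.28 tcp [0.4985 0.1134 0.074 ] yaw 98.79 tilt [-0.012  0.    -1.   ] gap -0.0002 F [  2.4 -19.9   0.9] tau [-3.88 -0.42  0.04] j [ 0.07  0.31 -0.4   0.86 -0.01  1.49]
units total [-0.0169 -0.0007  0.0012] norm 0.017 rows>= 0.3261283371725836
per row [-0.0034 -0.0001  0.0002]
```

```bash
python3 -m creep '{"hand":[0,0,0,0,0],"delta_pos":[[-0.015,0,0],[-0.02,0,0],[-0.02,0,-0.01],[-0.01,0,-0.04],[-0.02,0,-0.05]],"turn":[0,0,0,0,0]}'
python3 -m creep '{"hand":[0,0,0,0,0],"delta_pos":[[-0.02,0,-0.04],[-0.04,0,-0.03],[-0.05,0,-0.02],[-0.05,0,0],[-0.04,0,0]],"turn":[0,0,0,0,0]}'
python3 -m creep '{"hand":[0,0,0,0,0],"delta_pos":[[-0.045,0,0],[-0.05,0,0],[-0.05,0,0],[-0.05,0,0],[-0.04,0,0]],"turn":[0,0,0,0,0]}'
python3 -m creep '{"hand":[0,0,0,0,0],"delta_pos":[[-0.03,0,0],[-0.015,0,0],[0,0,0],[0,0,0],[0,0,0]],"turn":[0,0,0,0,0]}'
python3 - <<'E'
from h import *
c,P=avgcloud(4)
Q=P[180:245,205:310].reshape(-1,3); L=(Q[:,:2]-np.array(B[:2])); cs,sn=np.cos(B[2]),np.sin(B[2]); L=L@np.array([[cs,-sn],[sn,cs]])
m=(Q[:,2]>.07)&(L[:,1]<-.035)&(L[:,1]>-.11); b=L[m].mean(0); print('post',b,m.sum(),'ang',np.arctan2(b[0]+.062,-(b[1]+.06)))
m=(Q[:,2]>.042)&(Q[:,2]<.0525)&(np.abs(L[:,0])<.046)&(np.abs(L[:,1])<.109)
k=np.linalg.lstsq(np.c_[L[m],np.ones(m.sum())],Q[m,2],rcond=None)[0]; print('lid plane',k,m.sum())
pts=lambda th,z:np.array([[-.062+.04*np.sin(th)+.006*np.cos(a),-.06-.04*np.cos(th)+.006*np.sin(a),z] for a in np.linspace(0,6.28,20)])
overlay(c,[(B,rect(-.048,.048,-.111,.111,.047),(0,0,255)),(B,pts(1.57,.081),(0,255,0)),(B,pts(1.4,.081),(0,0,255))],(195,245,240,320),9,'r1')
for n,cc in [('L',(318,346)),('M',(349,376)),('S',(384,413))]:
    print(n,fitbar(P,200,265,*cc,.072,.095))
cv2.imwrite('pics/r2.png',c['pixels'][120:290,130:500,::-1].repeat(2,0).repeat(2,1))
inbox();goto(.5,0,.2)
E
```

```text
clock: 58.7
tcp_pos: [0.505, 0.0521, 0.1505]
orientation: [-0.003, 0.649, 0.761, -0.002]
wrist_force: [0.9, -0.9, -0.7]
finger_gap: 0.0003
clock: 59.12
tcp_pos: [0.5337, -0.1073, 0.2256]
orientation: [0.002, 0.65, 0.76, 0.001]
wrist_force: [-0.0, 0.3, -0.4]
finger_gap: -0.0003
clock: 59.53
tcp_pos: [0.562, -0.2933, 0.2235]
orientation: [0.0, 0.65, 0.76, 0.0]
wrist_force: [0.7, 0.7, 0.3]
finger_gap: 0.0003
clock: 59.95
tcp_pos: [0.5674, -0.3247, 0.2237]
orientation: [-0.001, 0.649, 0.761, 0.0]
wrist_force: [0.1, -0.5, -1.6]
finger_gap: -0.0001
post [-0.02048012 -0.05955336] 18 ang 1.5815532849828606
lid plane [ 0.00035346 -0.00049271  0.04874974] 2576
L (array([0.43829246, 0.0101336 ]), np.float64(-91.54873710207436), array([0.03951156, 0.0181808 ]), 82, np.float64(0.08409756807768597))
M (array([ 0.46719951, -0.08677115]), np.float64(-92.24670101703114), array([0.05289104, 0.01917378]), 109, np.float64(0.08315849704504301))
S (array([ 0.46894422, -0.17708319]), np.float64(-91.27897433380424), array([0.05244578, 0.02105107]), 108, np.float64(0.08323642217728627))
inbox [-0.0202 -0.5194  0.2241]
t 60.15 tcp [ 0.5676 -0.3249  0.2241] yaw 99.08 tilt [ 0.  0. -1.] gap 0.0003 F [ 0.4 -0.1  0.8] tau [-0.04 -0.03 -0.04] j [-0.64  0.48  0.24  1.34  0.    0.77]
units total [ 0.4144 -0.0194  0.0301] norm 0.416 rows>= 7.998488022065607
per row [ 0.0829 -0.0039  0.006 ]
```

View pics/r1.png

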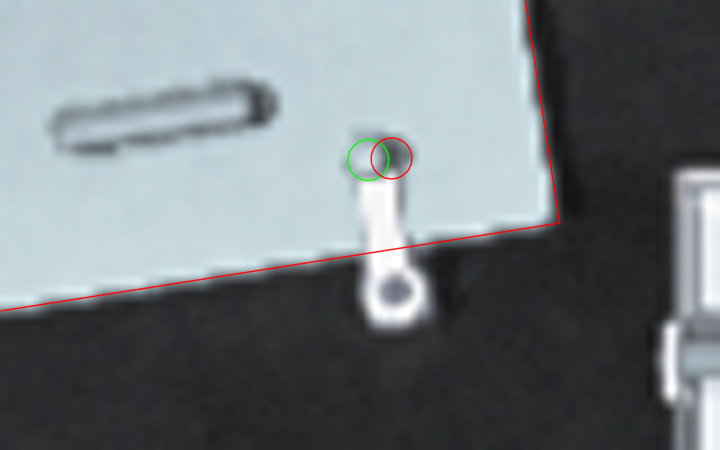

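View pics/r2.png

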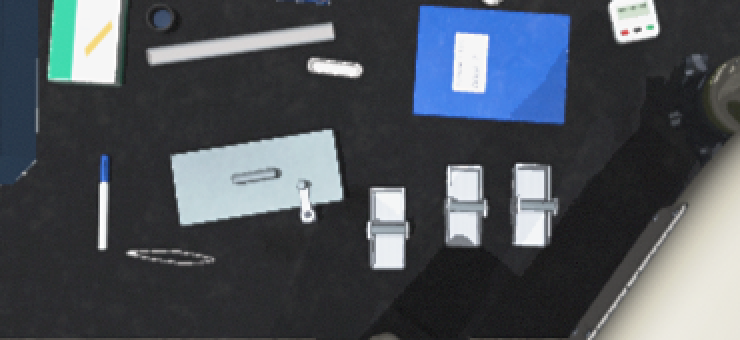

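```bash
python3 -c "
from workcell import env
print(env.hand_in())"
```

```text
the job is handed in; nothing more can be done
None
```

I put the balls away, seated the lid, closed the latch and handed the job in at about 60 s of the 210 s allowed.

- **Balls:** The scoops held one large, two medium and one small ball. I tipped each scoop against the far box wall, and the picture taken before the lid went on showed every ball in the cell of its size. I found no second small ball.
- **Scoops:** All three are empty and stand upright on the worktop, with handle tops about 83 to 84 mm up.
- **Lid:** It lies flat on the rim. The fitted plane has a slope under 0.001, and its outline matches the box.
- **Latch:** After the first swing the camera read 1.49 rad, while the arm's position suggested the stop. I pushed it again until it no longer moved under about 20 N, and it then read 1.58 rad.
- **Bystanders:** The marker, tweezers and boat look unmoved in the pictures; I did not measure them. I saw no knock to the lid.

At hand-in the gripper was clear of everything. No check failed at the end; the first latch reading was the only one that disagreed.

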